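# Invert culture dishes for incubation and tally them

## Task

Get the small culture dishes ready for the incubator: one after another, seat each dish lid-up in the blue nest of the inverter's swing plate, swing the plate right over by its handle, without slamming it, so that the dish drops lid-down into the grey nest, swing the plate back and lay the dish lid-down, flat on the floor of the steel tray, before turning the next. Press the tally counter's red lever fully down once for every dish you turned, so that it shows their number. Leave the swing plate back on its loading side, and leave the violet bottle, the timer and the slide box where they are.

Things in the scene. Friction and masses are not known exactly. Their poses are not given: they have to be found in the camera images.
- dish_1: closed round culture dish, 60 mm across, 16 mm high, 40 g: clear lid with a ring of ridges, pinkish-red agar, white label with black bars under the base. Origin: centre of the base's underside; z points from base to lid. Starts lid-up on the bench pad, the dishes in a row 65 mm or more apart; grip it across the 60 mm from above. Lid-down: origin 16 mm above its support. None from the start: absent
- dish_2: closed round culture dish, 60 mm across, 16 mm high, 40 g: clear lid with a ring of ridges, pinkish-red agar, white label with black bars under the base. Origin: centre of the base's underside; z points from base to lid. Starts lid-up on the bench pad, the dishes in a row 65 mm or more apart; grip it across the 60 mm from above. Lid-down: origin 16 mm above its support. None from the start: absent
- dish_3: closed round culture dish, 60 mm across, 16 mm high, 40 g: clear lid with a ring of ridges, pinkish-red agar, white label with black bars under the base. Origin: centre of the base's underside; z points from base to lid. Starts lid-up on the bench pad, the dishes in a row 65 mm or more apart; grip it across the 60 mm from above. Lid-down: origin 16 mm above its support. None from the start: absent
- inverter: fixed base of the dish inverter, a white plate 116 x 204 mm on feet, top 20 mm above the worktop. Origin: on the worktop under the middle of the hinge; x along the hinge (roughly away from the robot), y from the loading side (-y) to the receiving side (+y), z up. Hinge lugs at x = +-52 mm reach 43 mm up
- swing_plate (a joint): angle (rad) of the swing plate (aluminium, 92 x 84 x 6 mm): 0 = open on the loading side, blue nest up; 3.14 = upside down over the grey nest; stops at both. Stiff hinge: stays where left; about 4 N at the bail moves it. Starts at 0 to 2.8. Steel catches geared to the hinge lie over a seated dish's rim from 0.2 to 2.9 and clear it at both ends: the dish drops near 3.14. Load it only below 0.05
- swing_hinge (a point): the middle of the hinge axis, 40 mm above the worktop; same axes as the inverter
- loading_nest (a point): centre of the blue nest's floor in the swing plate; z out of the nest (up at joint 0), x along the hinge. At 0 it is 31 mm above the worktop, 56 mm from the hinge. Two arcs of wall 63 mm apart inside, 8.5 mm high, mouth flared to 69 mm; open at the +-x sides for the fingers (plate level with the floor). Catches at the +-y sides, 33 to 49 mm from the centre, up to 22 mm above the floor
- receiving_nest (a point): centre of the grey nest's floor on the base, 31 mm above the worktop, 56 mm from the hinge on the +y side; x along the hinge, z up. Walls like the blue nest's but 65 mm apart; open at the +-x sides, where the base plate is 11 mm below the floor. A dish in it stands 7.5 mm above the walls. The swing plate covers it when swung over
- bail_grip (a point): middle of the black sleeve on the bail (U-shaped wire handle) at the swing plate's outer edge: 16 mm thick, 56 mm long, along the hinge direction, 144 mm from the hinge axis, 40 mm above the worktop with the plate at either end. It turns freely on its wire: hold it pointing down all the way round, fingers closing across the hinge. Wire arms 82 mm apart; 30 mm free between it and the nearest catch
- counter: housing of the desk tally counter, steel, 66 x 56 x 50 mm, fixed. Origin: on the worktop under its middle; its lever points to its own -x side
- tally_lever (a joint): angle (rad) of the red sprung lever: 0 = up, at rest; 0.453 = fully down at its stop. Springs back by itself. Takes 2 N at first, 5 N at the bottom. Only a full stroke (over 0.44) counts, and it must come back up (below 0.03) before the next
- lever_pad (a point): middle of the top of the lever's red thumb pad (24 x 28 mm), 58 mm in front of its axis (along the counter's y, 26 mm up). 51 mm above the worktop at rest, 28 mm lower when fully down and 5 mm farther from the housing, which is 13 mm from the pad's edge. Press it with shut fingers from above
- drum (a joint): angle (rad) of the counter's ratchet drum, 0 at the start; each full stroke of the lever turns it on by 0.393 (1/16 turn) and it stays there. In the window on top: a red bar for none, then as many black pips as counts
- tray: shallow stainless incubator tray, fixed, 140 x 250 mm, 10 mm high, walls and floor 3 mm thick. Origin: on the worktop under its middle; y along its length, x across. It stands left or right of the inverter, the bench pad on the other side. Takes three dishes side by side along y, 75 mm apart
- bench_pad: blue absorbent bench pad, fixed, 140 x 250 x 2 mm, on which the dishes stand at the start. A fixed tissue box, 50 mm high (world x 0.56 to 0.70 m, y 0.15 to 0.41 m), stands behind the left place. Origin on the worktop under its middle, y along its length, x across
- bottle_violet: bystander: dark violet reagent bottle, 60 mm across, 125 mm high, stands to the right behind the work; origin under its middle
- timer: bystander: bench timer 66 x 66 x 18 mm, behind the inverter to the left; origin under its middle
- slide_box: bystander: dark blue slide box 84 x 98 x 34 mm, behind the inverter to the right; origin under its middle

How it is judged:
By the outcome, as a careful person would: the job done as asked, in the order asked, and still so for the second after the job is handed in, with the robot touching nothing.
Of dish_1, dish_2, dish_3 only 2 to 3 are there at a start; the rules pass over those that are not, and their reading is None.
At some moment in a run one of dish_1, dish_2, dish_3 may be knocked a few centimetres aside while the robot is not near it.
Once in a run the grip may slacken for a moment while it holds something.
It also fails if it takes over 210 s, if anything falls off the work surface, if the arm or the gripper's body presses on something with over 40 N, if the wrist force passes 120 N, or if a joint passes its speed limit or range.

## Robot

A 6-joint arm with a two-finger parallel gripper is mounted at the origin on a cart in front of the work surface, level with it; the furniture and walls round the work are solid. World frame = base frame: x ahead of the robot, y to its left, z up, the work surface at z = 0. Lengths are in m, angles in rad, forces in N, time in s.
With the tool pointing down it reaches from about 0.275 to 0.85 m from the base axis. Payload 19 kg.
Tool frame: the origin (TCP) lies midway between the tips of the shut fingers; the grasp point (between the pads) lies 19 mm behind it; x points along the fingers, z is the direction in which the jaws open and shut, and the axes are right-handed (so a half turn about x gives the same grasp; the last joint's range is limited). The gripper opens to 85 mm and grips with 20 to 120 N. Pads are 22 mm wide; open, the fingers measure 114 mm over their backs; the gripper's body (76 mm by 85 mm) begins 54 mm behind the grasp point. The pads swing forward as they close: fully open they stand 13 mm farther back than shut.
Start: joints at [-0.134, 0.15, 1.437, -0, 1.554, -0.134], TCP at [0.575, -0, 0.231] pointing down, gripper open.
Joint ranges: [-2.8, 2.8], [-0.68, 2.1], [0.12, 2.68], [-1.39, 4.53], [0.16, 2.79], [-2.81, 2.81]. Speed limits (rad/s): [1.89, 1.89, 2.22, 3.01, 3.01, 3.01].

## Interface

Orientations are given as [roll, pitch, yaw] about the fixed x, y, z axes, in that order (R = Rz(yaw) Ry(pitch) Rx(roll)).
In Python, from rig import manip, viewer gives the robot as it stands. The module is installed in compiled form; this text tells all that it offers.
- The arm moves only by the tool play_rows, never from a script. Its argument "deltas" is a list of rows, each an object of numbers: "x", "y", "z": the shift along the world's x, y, z in m; "wx", "wy", "wz": the turn, a rotation vector about the world's x, y, z in rad; "claw": the opening in per cent of the stroke, from 0 (shut) to 100 (fully open). A call has 1 to 12 rows; each row shifts and turns the commanded pose from where the row before left it; what a row does not reach is not made up. A row lasts 1/12 s, in which the tool goes at most 41.7 mm and 7.16 degrees, less where a joint would pass 70% of its speed; a pose out of reach is approached as far as the arm can. A call is refused whole if a number of a shift passes 0.0417 or a number of a turn 0.125, either way. A call with a gripper value outside its range is refused whole. The fingers move at their own pace and stop on an object; "grip_force" is the grip in N (left out, the last holds). Time passes only in rows, so rows that do not move let the fingers close. It gives the time, the measured TCP pose, the force and the opening at its end, in the units of the state.
- manip.state(): the state, without advancing time (a new reading comes with each control period).
- viewer.capture(name): name is "scene" or "side" or "wrist"; returns a dict with "color" (384x512x3 uint8, red, green, blue), "z_map" (384x512 float32, m along the optical axis (not along the pixel's ray), 0 where there is no reading), "camera_matrix" (3x3 intrinsics, pixels), "origin" and "attitude" of the camera in the world. Camera axes: x right, y down, z forward; pixel columns grow to the right and rows downward; lengths in m; the calibration is good to about 2 mm. A picture is of the moment at which its call begins.
- manip.finish_job(): hands the job in, once; it reports no verdict.
The state is a dict: "time_s": time; "joints": joint angles; "qvel": joint speeds; "tau": joint torques, N m; "position": TCP position; "eef_rot": TCP orientation; "force": force on the tool from outside, world axes, zero at the start; "torque": the same for the moment, N m; "grip_width": finger opening in m.
Only numpy, scipy, OpenCV 4.12 (cv2) and the standard library are available. Lean on these libraries where they do the work, as an engineer would, in place of code of your own. Each camera call takes 0.05 s, during which the arm holds its last target. There are 200 camera calls.

## Working session

There is one attempt and no reset: what is moved stays moved. The work goes in short steps, Python scripts to look and compute and a tool call to move; the robot and the scene stay as the last step left them, time stands still between calls to the robot, and variables do not carry over. Pictures are saved under pics/ and viewed, about 12 in all and at most 16, crops included, and the job is handed in when it is done.

Besides the shell and the picture viewer there is one more tool, called after "Emit:" as a command line: name --argument value ..., lists and objects as JSON in quotes. play_rows: Moves the arm, as the interface text tells. Its arguments: {"type":"object","properties":{"deltas":{"type":"array","items":{"type":"object","properties":{"x":{"type":"number"},"y":{"type":"number"},"z":{"type":"number"},"wx":{"type":"number"},"wy":{"type":"number"},"wz":{"type":"number"},"claw":{"type":"number"}}}},"grip_force":{"type":"number"}},"required":["deltas"]}

```bash
mkdir -p pics
cat > h.py <<'E'
import numpy as np, cv2
from rig import manip, viewer
def cap(n):
    c=viewer.capture(n); return c
def R(c):
    a=np.array(c["attitude"],float)
    if a.shape==(3,3): return a
    from scipy.spatial.transform import Rotation as Ro
    return Ro.from_euler('xyz',a).as_matrix() if a.size==3 else Ro.from_quat(a).as_matrix()
def cloud(c):
    K=np.array(c["camera_matrix"]); z=c["z_map"]; v,u=np.mgrid[:z.shape[0],:z.shape[1]]
    p=np.stack([(u-K[0,2])/K[0,0]*z,(v-K[1,2])/K[1,1]*z,z],-1)
    return p@R(c).T+np.array(c["origin"])
def save(c,n,s=1,crop=None):
    im=c["color"][:,:,::-1]
    if crop: im=im[crop[1]:crop[3],crop[0]:crop[2]]
    cv2.imwrite("pics/"+n,cv2.resize(im,None,fx=s,fy=s,interpolation=cv2.INTER_CUBIC))
E
python3 - <<'E'
from h import *
print(manip.state())
ims=[]
for n in("scene","side","wrist"):
    c=cap(n); print(n,c["origin"],c["attitude"],c["camera_matrix"]); np.savez(n+".npz",**c); save(c,n+"0.png",1.5)
E
```

```text
{'time_s': 0.0, 'joints': array([-1.34019575e-01,  1.50961920e-01,  1.43801748e+00, -2.93613528e-05,
        1.55380821e+00, -1.34044033e-01]), 'qvel': array([-0.00027276, -0.0018479 ,  0.00036877,  0.00057369,  0.00113259,
       -0.00086487]), 'tau': array([ 9.08163997e-05, -7.13061190e+01, -5.70858908e+01, -1.86872212e-04,
        9.14935896e-03,  2.21375326e-04]), 'position': array([ 5.74751850e-01, -7.15124010e-06,  2.30695925e-01]), 'eef_rot': array([3.03211065, 1.56960101, 3.03213562]), 'force': array([-0.4579364 ,  0.17837072, -1.06392861]), 'torque': array([-0.01130359, -0.0202988 ,  0.00875602]), 'grip_width': 0.08531557216314821}
scene [ 0.12894933 -0.70602974  0.89498466] [-2.35115928  0.00325519 -0.51713457] [[387.96317229   0.         254.08319708]
 [  0.         387.96317229 201.02360707]
 [  0.           0.           1.        ]]
side [-0.00299121  1.03016489  0.65486287] [-2.04876257  0.00534047 -2.65992807] [[471.18597634   0.         249.31203265]
 [  0.         471.18597634 200.11556194]
 [  0.           0.           1.        ]]
wrist [0.57488458 0.07275558 0.37309354] [2.85020651e+00 1.06727048e-03 1.21191078e-04] [[343.79521415   0.         257.32529535]
 [  0.         343.79521415 190.89609565]
 [  0.           0.           1.        ]]
```

View pics/scene0.png

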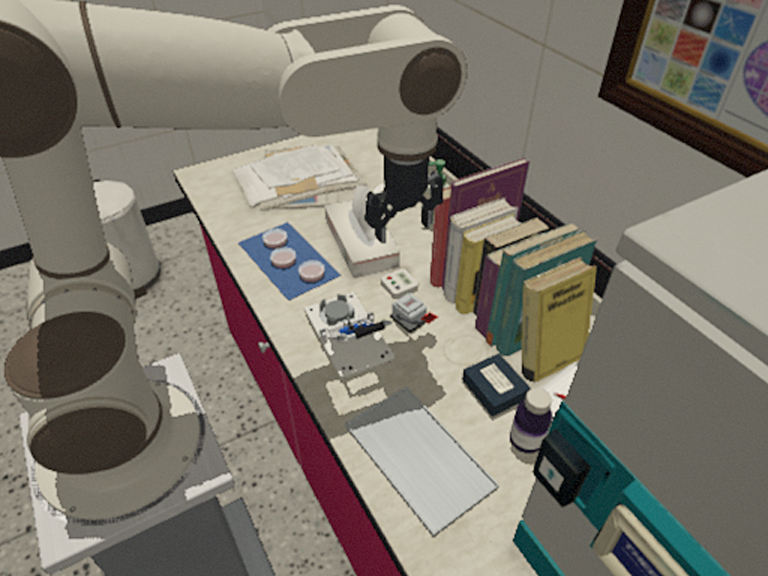

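View pics/side0.png

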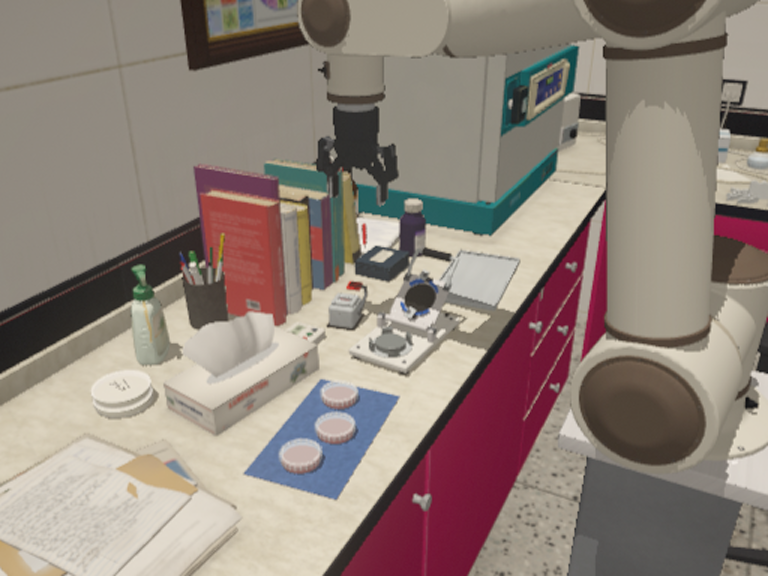

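The scene shows three dishes on the pad (1.5x scene px (275,239), (284,258), (311,271)), the inverter near (350,335) with its plate half raised, the counter at (408,308), and the tray at (420,460). Next I'll build a top-down map.

```bash
cat > ortho.py <<'E'
from h import *
def ortho(cs,x0,x1,y0,y1,s=1000,zmax=0.2):
    H=int((x1-x0)*s);W=int((y1-y0)*s)
    im=np.zeros((H,W,3),np.uint8); hz=np.full((H,W),-1.)
    for c in cs:
        p=cloud(c).reshape(-1,3); col=c["color"].reshape(-1,3); ok=(c["z_map"].reshape(-1)>0)&(p[:,2]<zmax)
        p=p[ok];col=col[ok]
        o=np.argsort(p[:,2]);p=p[o];col=col[o]
        r=((x1-p[:,0])*s).astype(int);q=((y1-p[:,1])*s).astype(int)
        for d in(0,1):
          for e in (0,1):
            k=(r+d>=0)&(r+d<H)&(q+e>=0)&(q+e<W)
            a,b=r[k]+d,q[k]+e
            up=p[k,2]>=hz[a,b]-0.002
            im[a[up],b[up]]=col[k][up];hz[a[up],b[up]]=p[k,2][up]
    return im,hz
E
python3 - <<'E'
from ortho import *
cs=[dict(np.load(n+".npz")) for n in("scene","side","wrist")]
im,hz=ortho(cs,0.25,0.75,-0.4,0.4,1000)
for i in range(0,800,100): cv2.line(im,(i,0),(i,499),(90,90,90),1)
for i in range(50,500,100): cv2.line(im,(0,i),(799,i),(90,90,90),1)
cv2.imwrite("pics/ortho0.png",im[:,:,::-1])
for n,c in zip("SDW",cs):
    p=cloud(c); hsv=cv2.cvtColor(c["color"],cv2.COLOR_RGB2HSV).astype(int)
    H,S,V=hsv[...,0],hsv[...,1],hsv[...,2]
    box=(p[...,0]>.25)&(p[...,0]<.75)&(abs(p[...,1])<.45)&(c["z_map"]>0)
    m=box&(p[...,2]>0.008)&(p[...,2]<.03)&((H<12)|(H>165))&(S>35)&(V>100)
    nn,lab,st,_=cv2.connectedComponentsWithStats(m.astype(np.uint8))
    for i in range(1,nn):
        if st[i,4]>25:
            q=p[lab==i];print(n,"pink",st[i,4],q.min(0).round(3),q.max(0).round(3),np.median(q,0).round(3))
    m=box&((H<6)|(H>174))&(S>150)&(p[...,2]>.02)&(p[...,2]<.08)
    if m.any(): q=p[m];print(n,"red",len(q),q.min(0).round(3),q.max(0).round(3),np.median(q,0).round(3))
    m=box&(H>95)&(H<125)&(S>130)&(V>90)&(p[...,2]>.03)
    if m.any(): q=p[m];print(n,"blue",len(q),q.min(0).round(3),q.max(0).round(3),np.median(q,0).round(3))
E
```

```text
S pink 26 [0.451 0.206 0.008] [0.495 0.229 0.019] [0.469 0.212 0.013]
S pink 36 [0.694 0.054 0.009] [0.712 0.077 0.029] [0.7   0.062 0.018]
S red 60 [ 0.596 -0.059  0.022] [0.711 0.081 0.08 ] [ 0.619 -0.041  0.05 ]
S blue 34 [ 0.432 -0.043  0.038] [0.486 0.022 0.103] [0.448 0.003 0.052]
D pink 104 [0.692 0.037 0.008] [0.749 0.093 0.029] [0.704 0.085 0.022]
D pink 32 [0.449 0.244 0.008] [0.47  0.269 0.015] [0.457 0.26  0.012]
D pink 39 [0.41  0.319 0.008] [0.432 0.344 0.016] [0.419 0.335 0.012]
D red 71 [ 0.596 -0.086  0.044] [0.749 0.094 0.079] [0.721 0.087 0.067]
D blue 25 [ 0.432 -0.045  0.048] [0.487 0.01  0.093] [ 0.468 -0.006  0.058]
W pink 148 [0.613 0.119 0.014] [0.625 0.13  0.019] [0.619 0.125 0.017]
W red 428 [ 0.432 -0.084  0.047] [ 0.731 -0.011  0.08 ] [ 0.615 -0.047  0.051]
W blue 334 [ 0.432 -0.009  0.05 ] [0.491 0.01  0.062] [0.452 0.003 0.056]
```

View pics/ortho0.png

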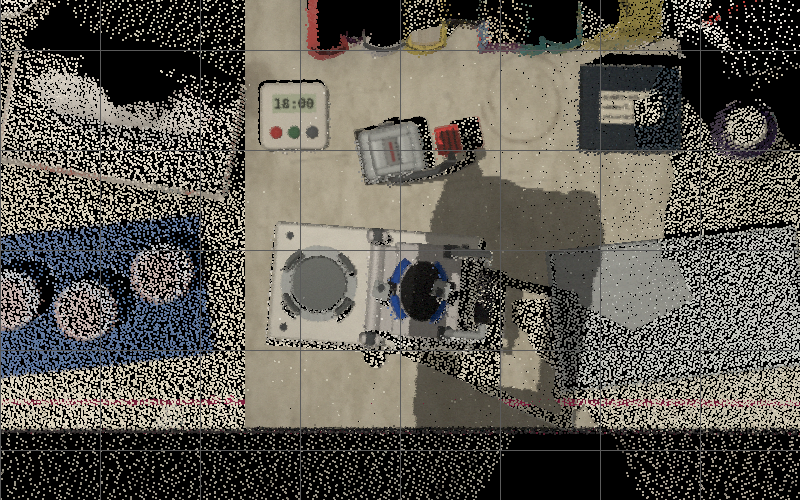

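View pics/wrist0.png

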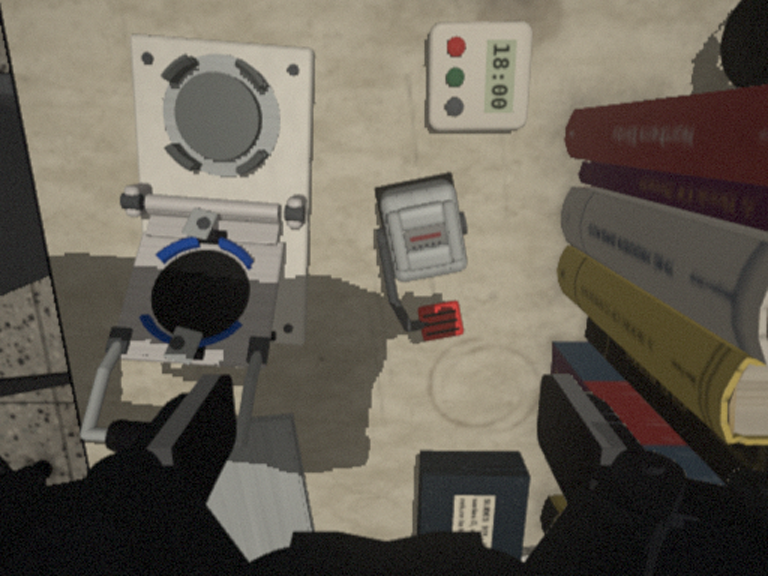

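The top map has 1 mm/px, with row = (0.75-x) and col = (0.4-y). It shows the grey nest at about (318,284), the hinge at about (376,288), the lever pad at (448,138) and the tray from about (550,250) rightwards. Now a precise inverter fit and the plate angle.

Run:
```python
from h import *
from scipy.optimize import least_squares
for n in("wrist","scene","side"):
    c=dict(np.load(n+".npz")); p=cloud(c).reshape(-1,3); col=c["color"].reshape(-1,3).astype(int); ok=c["z_map"].ravel()>0
    p=p[ok];col=col[ok]
    b=p[(p[:,2]>.016)&(p[:,2]<.024)&(p[:,0]>.38)&(p[:,0]<.55)&(p[:,1]>.04)&(p[:,1]<.15)]
    print(n,"z bench med",np.median(p[(abs(p[:,2])<.008)&(abs(p[:,0]-.6)<.1)&(abs(p[:,1])<.1)][:,2]).round(4),"base z",np.median(b[:,2]).round(4))
    r=cv2.minAreaRect((b[:,:2]*1000).astype(np.float32)); print(" rect",np.round(cv2.boxPoints(r),1).tolist(),len(b))
    g=p[(p[:,2]>.028)&(p[:,2]<.034)&(np.hypot(p[:,0]-.466,p[:,1]-.081)<.027)]
    if len(g): print(" disc z",np.median(g[:,2]).round(4))
    w=p[(p[:,2]>.035)&(p[:,2]<.045)&(np.hypot(p[:,0]-.466,p[:,1]-.081)<.045)]
    if len(w)>10:
        f=least_squares(lambda q:np.hypot(w[:,0]-q[0],w[:,1]-q[1])-q[2],[.466,.081,.034]).x; print(" wall circle",f.round(4),len(w))
    # swing plate: points in strip x near hinge middle
    s=p[(p[:,0]>.42)&(p[:,0]<.505)&(p[:,1]<.01)&(p[:,1]>-.09)&(p[:,2]>.04)&(p[:,2]<.13)]
    s2=s[(abs(s[:,0]-.46)<.04)]
    # ransac line in (y,z)
    best=0;rng=np.random.default_rng(0);q=s2[:,1:]
    for _ in range(500):
        i,j=rng.choice(len(q),2,False);d=q[j]-q[i];L=np.hypot(*d)
        if L<.02: continue
        e=abs((q-q[i])@np.array([-d[1],d[0]])/L)<.0015
        if e.sum()>best: best=e.sum();bd=d*np.sign(-d[0]);bi=e
    print(" plate ang",np.arctan2(bd[1],-bd[0]).round(3),best,len(q),q[bi].mean(0).round(4))
    k=(col.max(1)<60); s=p[k&(p[:,0]>.38)&(p[:,0]<.52)&(p[:,1]<-.05)&(p[:,1]>-.16)&(p[:,2]>.05)&(p[:,2]<.17)]
    if len(s): print(" dark",len(s),np.median(s,0).round(3),s.min(0).round(3),s.max(0).round(3))
    t=p[(p[:,2]>.005)&(p[:,2]<.014)&(p[:,1]<-.14)&(p[:,1]>-.46)&(p[:,0]>.33)&(p[:,0]<.55)]
    r=cv2.minAreaRect((t[:,:2]*1000).astype(np.float32)); print(" tray",np.round(cv2.boxPoints(r)).tolist(),len(t))
```

```text
wrist z bench med -0.0004 base z 0.0197
 rect [[406.3999938964844, 40.5], [521.9000244140625, 31.700000762939453], [528.9000244140625, 124.0], [413.3999938964844, 132.6999969482422]] 7776
 disc z 0.0306
 wall circle [0.4677 0.0825 0.0352] 549
 plate ang 0.677 4385 7887 [-0.0242  0.07  ]
 dark 519 [ 0.438 -0.077  0.135] [ 0.422 -0.089  0.092] [ 0.505 -0.05   0.14 ]
 tray [[465.0, -149.0], [509.0, -257.0], [538.0, -245.0], [494.0, -138.0]] 335
scene z bench med -0.0019 base z 0.0184
 rect [[405.8999938964844, 41.599998474121094], [522.5999755859375, 34.79999923706055], [527.7999877929688, 123.30000305175781], [411.1000061035156, 130.1999969482422]] 344
 disc z 0.0297
 wall circle [0.4672 0.0805 0.0356] 24
 plate ang 0.728 44 138 [-0.0218  0.069 ]
 dark 94 [ 0.451 -0.088  0.135] [ 0.427 -0.095  0.129] [ 0.482 -0.077  0.14 ]
 tray [[358.0, -161.0], [386.0, -411.0], [527.0, -395.0], [499.0, -145.0]] 429
side z bench med -0.0027 base z 0.0175
 rect [[403.1000061035156, 42.599998474121094], [519.2000122070312, 36.0], [524.5, 128.3000030517578], [408.3999938964844, 134.89999389648438]] 445
 disc z 0.0288
 wall circle [0.4647 0.0842 0.0362] 19
 plate ang 0.709 311 831 [-0.0243  0.067 ]
 dark 43 [ 0.453 -0.079  0.13 ] [ 0.427 -0.085  0.125] [ 0.48  -0.074  0.136]
 tray [[354.0, -154.0], [382.0, -411.0], [522.0, -395.0], [493.0, -139.0]] 88
```

Emit:
play_rows --deltas '[{"x": -0.01, "y": -0.007, "wz": 0.1246, "claw": 28}, {"x": -0.01, "y": -0.007, "wz": 0.1246}, {"x": -0.01, "y": -0.007, "wz": 0.1246}, {"x": -0.01, "y": -0.007, "wz": 0.1246}, {"x": -0.01, "y": -0.007, "wz": 0.1246}, {"x": -0.01, "y": -0.007, "wz": 0.1246}, {"x": -0.01, "y": -0.007, "wz": 0.1246}, {"x": -0.01, "y": -0.007, "wz": 0.1246}, {"x": -0.01, "y": -0.007, "wz": 0.1246}, {"x": -0.01, "y": -0.007, "wz": 0.1246}, {"x": -0.01, "y": -0.007, "wz": 0.1246}, {"x": -0.01, "y": -0.007, "wz": 0.1246}]'

```text
validation failed for argument at $.de...
```

Run:
```python
from h import *
s=manip.state();print(s["position"],s["eef_rot"],s["joints"],s["grip_width"])
c=cap("wrist");save(c,"w1.png",1.2); p=cloud(c).reshape(-1,3); col=c["color"].reshape(-1,3).astype(int);k=(c["z_map"].ravel()>0)&(col.max(1)<70)
s=p[k&(p[:,0]>.40)&(p[:,0]<.52)&(p[:,1]<-.05)&(p[:,1]>-.13)&(p[:,2]>.09)&(p[:,2]<.16)]
print(len(s),np.median(s,0),s.min(0),s.max(0))
```

```text
[5.74815916e-01 4.82374818e-06 2.30824990e-01] [2.99170699 1.56985679 2.99170672] [-1.34008780e-01  1.50878413e-01  1.43785376e+00  1.49187082e-05
  1.55379990e+00 -1.34008778e-01] 0.08540473841569592
724 [ 0.44114098 -0.07639898  0.13222264] [ 0.41800184 -0.08998426  0.0900581 ] [ 0.50479013 -0.05003123  0.14017615]
```

View pics/w1.png

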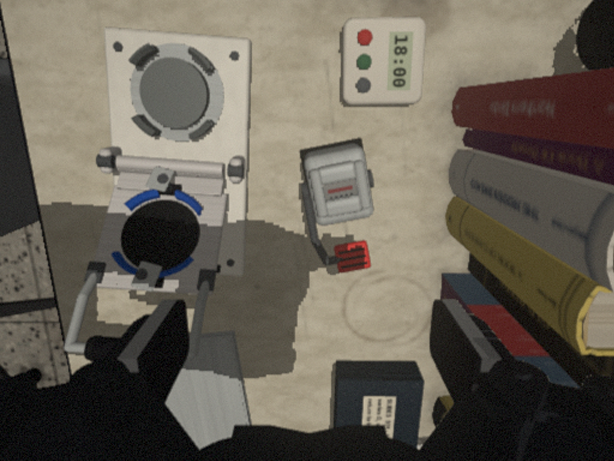

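The move was refused, so the picture is unchanged. I'll test the row format with all keys given.

Emit:
play_rows --deltas '[{"x": -0.01, "y": -0.007, "z": 0, "wx": 0, "wy": 0, "wz": 0.124, "claw": 28}]'

```text
time_s: 0.28
position: [0.5656, -0.0064, 0.2307]
eef_rot: [2.372, 1.57, 2.493]
force: [1.1, -0.6, -0.7]
grip_width: 0.0756
```

Emit:
play_rows --deltas '[{"x": -0.01, "y": -0.007, "z": 0, "wx": 0, "wy": 0, "wz": 0.124, "claw": 28}, {"x": -0.01, "y": -0.007, "z": 0, "wx": 0, "wy": 0, "wz": 0.124, "claw": 28}, {"x": -0.01, "y": -0.007, "z": 0, "wx": 0, "wy": 0, "wz": 0.124, "claw": 28}, {"x": -0.01, "y": -0.007, "z": 0, "wx": 0, "wy": 0, "wz": 0.124, "claw": 28}, {"x": -0.01, "y": -0.007, "z": 0, "wx": 0, "wy": 0, "wz": 0.124, "claw": 28}, {"x": -0.01, "y": -0.007, "z": 0, "wx": 0, "wy": 0, "wz": 0.124, "claw": 28}, {"x": -0.01, "y": -0.007, "z": 0, "wx": 0, "wy": 0, "wz": 0.124, "claw": 28}, {"x": -0.01, "y": -0.007, "z": 0, "wx": 0, "wy": 0, "wz": 0.124, "claw": 28}, {"x": -0.01, "y": -0.007, "z": 0, "wx": 0, "wy": 0, "wz": 0.124, "claw": 28}, {"x": -0.01, "y": -0.007, "z": 0, "wx": 0, "wy": 0, "wz": 0.124, "claw": 28}, {"x": -0.01, "y": -0.007, "z": 0, "wx": 0, "wy": 0, "wz": 0.124, "claw": 28}, {"x": 0, "y": 0, "z": 0, "wx": 0, "wy": 0, "wz": 0.007, "claw": 28}]'

```text
time_s: 1.28
position: [0.4539, -0.0847, 0.2314]
eef_rot: [2.967, 1.57, -1.814]
force: [0.6, 0.2, -0.0]
grip_width: 0.0236
```

Run:
```python
from h import *
s=manip.state();print(s["position"],s["eef_rot"],s["joints"],s["grip_width"])
c=cap("wrist");save(c,"w2.png",1.2); p=cloud(c).reshape(-1,3); col=c["color"].reshape(-1,3).astype(int);k=(c["z_map"].ravel()>0)&(col.max(1)<70)
s=p[k&(p[:,0]>.40)&(p[:,0]<.52)&(p[:,1]<-.05)&(p[:,1]>-.13)&(p[:,2]>.1)&(p[:,2]<.16)]
print(len(s),np.median(s,0),s.min(0),s.max(0))
```

```text
[ 0.45385777 -0.0847416   0.23137872] [ 2.96726043  1.57032622 -1.81406623] [-3.51375630e-01 -8.88180837e-02  1.68355720e+00 -4.67497659e-04
  1.54680282e+00 -1.85322308e+00] 0.023600184828775163
1550 [ 0.4520154  -0.08470565  0.1374175 ] [ 0.4109099  -0.09451472  0.10008708] [ 0.49415821 -0.05022055  0.14028824]
```

View pics/w2.png

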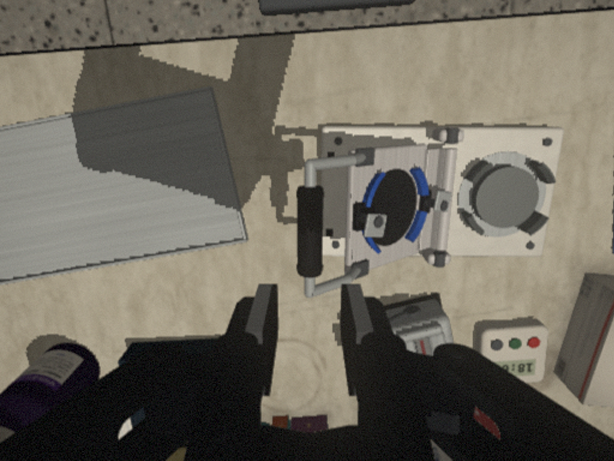

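The sleeve at about (310,230) lies centred between the fingers. Descend and grip.

Emit:
play_rows --deltas '[{"x": 0, "y": 0, "z": -0.02, "wx": 0, "wy": 0, "wz": 0, "claw": 28}, {"x": 0, "y": 0, "z": -0.02, "wx": 0, "wy": 0, "wz": 0, "claw": 28}, {"x": 0, "y": 0, "z": -0.02, "wx": 0, "wy": 0, "wz": 0, "claw": 28}, {"x": 0, "y": 0, "z": -0.02, "wx": 0, "wy": 0, "wz": 0, "claw": 28}, {"x": 0, "y": 0, "z": -0.02, "wx": 0, "wy": 0, "wz": 0, "claw": 28}, {"x": 0, "y": 0, "z": -0.017, "wx": 0, "wy": 0, "wz": 0, "claw": 28}, {"x": 0, "y": 0, "z": 0, "wx": 0, "wy": 0, "wz": 0, "claw": 28}]'

```text
time_s: 1.92
position: [0.454, -0.0831, 0.1112]
eef_rot: [1.282, 1.566, 2.772]
force: [-0.0, 0.5, -1.2]
grip_width: 0.024
```

Emit:
play_rows --deltas '[{"x": 0, "y": 0, "z": 0, "wx": 0, "wy": 0, "wz": 0, "claw": 0}, {"x": 0, "y": 0, "z": 0, "wx": 0, "wy": 0, "wz": 0, "claw": 0}, {"x": 0, "y": 0, "z": 0, "wx": 0, "wy": 0, "wz": 0, "claw": 0}, {"x": 0, "y": 0, "z": 0, "wx": 0, "wy": 0, "wz": 0, "claw": 0}, {"x": 0, "y": 0, "z": 0, "wx": 0, "wy": 0, "wz": 0, "claw": 0}]' --grip_force 40

```text
time_s: 2.33
position: [0.4548, -0.0831, 0.1147]
eef_rot: [0.618, 1.569, 2.112]
force: [-2.1, 6.3, -9.1]
grip_width: 0.0147
```

Emit:
play_rows --deltas '[{"x": -0.0005, "y": -0.0053, "z": -0.0066, "wx": 0, "wy": 0, "wz": 0, "claw": 0}, {"x": -0.0004, "y": -0.0049, "z": -0.0069, "wx": 0, "wy": 0, "wz": 0, "claw": 0}, {"x": -0.0004, "y": -0.0046, "z": -0.0072, "wx": 0, "wy": 0, "wz": 0, "claw": 0}, {"x": -0.0003, "y": -0.0041, "z": -0.0074, "wx": 0, "wy": 0, "wz": 0, "claw": 0}, {"x": -0.0003, "y": -0.0036, "z": -0.0077, "wx": 0, "wy": 0, "wz": 0, "claw": 0}, {"x": -0.0002, "y": -0.0032, "z": -0.0079, "wx": 0, "wy": 0, "wz": 0, "claw": 0}, {"x": -0.0002, "y": -0.0027, "z": -0.008, "wx": 0, "wy": 0, "wz": 0, "claw": 0}, {"x": -0.0002, "y": -0.0022, "z": -0.0082, "wx": 0, "wy": 0, "wz": 0, "claw": 0}, {"x": -0.0001, "y": -0.0018, "z": -0.0083, "wx": 0, "wy": 0, "wz": 0, "claw": 0}, {"x": -0.0001, "y": -0.0012, "z": -0.0084, "wx": 0, "wy": 0, "wz": 0, "claw": 0}, {"x": 0, "y": -0.0008, "z": -0.0085, "wx": 0, "wy": 0, "wz": 0, "claw": 0}, {"x": 0, "y": -0.0002, "z": -0.0085, "wx": 0, "wy": 0, "wz": 0, "claw": 0}]'

```text
time_s: 3.33
position: [0.4524, -0.117, 0.0211]
eef_rot: [0.252, 1.568, 1.745]
force: [-7.7, 21.1, 47.9]
grip_width: 0.0148
```

Emit:
play_rows --deltas '[{"x": 0, "y": 0, "z": 0, "wx": 0, "wy": 0, "wz": 0, "claw": 0}, {"x": 0, "y": 0, "z": 0, "wx": 0, "wy": 0, "wz": 0, "claw": 0}]'

```text
time_s: 3.5
position: [0.4524, -0.117, 0.0212]
eef_rot: [0.323, 1.568, 1.816]
force: [-1.5, 16.8, -3.5]
grip_width: 0.0144
```

Emit:
play_rows --deltas '[{"x": 0, "y": 0, "z": 0, "wx": 0, "wy": 0, "wz": 0, "claw": 28}, {"x": 0, "y": 0, "z": 0, "wx": 0, "wy": 0, "wz": 0, "claw": 28}, {"x": 0, "y": 0, "z": 0.01, "wx": 0, "wy": 0, "wz": 0, "claw": 28}, {"x": 0, "y": 0, "z": 0.02, "wx": 0, "wy": 0, "wz": 0, "claw": 28}, {"x": 0, "y": 0, "z": 0.04, "wx": 0, "wy": 0, "wz": 0, "claw": 28}, {"x": 0, "y": 0, "z": 0.04, "wx": 0, "wy": 0, "wz": 0, "claw": 28}, {"x": 0, "y": 0, "z": 0.04, "wx": 0, "wy": 0, "wz": 0, "claw": 60}, {"x": 0, "y": 0, "z": 0.04, "wx": 0, "wy": 0, "wz": 0, "claw": 100}, {"x": 0, "y": 0.032, "z": 0.04, "wx": 0, "wy": 0, "wz": -0.121, "claw": 100}]'

```text
time_s: 4.25
position: [0.4524, -0.0948, 0.2478]
eef_rot: [-2.063, 1.567, -0.686]
force: [1.8, 0.1, 0.5]
grip_width: 0.0594
```

Emit:
play_rows --deltas '[{"x": 0, "y": 0.032, "z": 0, "wx": 0, "wy": 0, "wz": -0.121, "claw": 100}, {"x": 0, "y": 0.032, "z": 0, "wx": 0, "wy": 0, "wz": -0.121, "claw": 100}, {"x": 0, "y": 0.032, "z": 0, "wx": 0, "wy": 0, "wz": -0.121, "claw": 100}, {"x": 0, "y": 0.032, "z": 0, "wx": 0, "wy": 0, "wz": -0.121, "claw": 100}, {"x": 0, "y": 0.032, "z": 0, "wx": 0, "wy": 0, "wz": -0.121, "claw": 100}, {"x": 0, "y": 0.032, "z": 0, "wx": 0, "wy": 0, "wz": -0.121, "claw": 100}, {"x": 0, "y": 0.032, "z": 0, "wx": 0, "wy": 0, "wz": -0.121, "claw": 100}, {"x": 0, "y": 0.032, "z": 0, "wx": 0, "wy": 0, "wz": -0.121, "claw": 100}, {"x": 0, "y": 0.032, "z": 0, "wx": 0, "wy": 0, "wz": -0.121, "claw": 100}, {"x": 0, "y": 0.032, "z": 0, "wx": 0, "wy": 0, "wz": -0.121, "claw": 100}, {"x": 0, "y": 0.032, "z": 0, "wx": 0, "wy": 0, "wz": -0.121, "claw": 100}, {"x": 0, "y": 0.032, "z": 0, "wx": 0, "wy": 0, "wz": -0.119, "claw": 100}]'

```text
time_s: 5.25
position: [0.4529, 0.2674, 0.245]
eef_rot: [0.315, 1.569, 0.328]
force: [0.0, -0.5, 0.4]
grip_width: 0.0855
```

```bash
cat > dish.py <<'E'
from h import *
from scipy.optimize import least_squares
def fit(c,zlo,zhi,box,tag=""):
    """dish-coloured (pale pink / clear) points, grouped by height; circle fit of each group's hull"""
    p=cloud(c); col=c["color"].astype(int)
    m=(c["z_map"]>0)&(p[...,2]>zlo)&(p[...,2]<zhi)&(p[...,0]>box[0])&(p[...,0]<box[1])&(p[...,1]>box[2])&(p[...,1]<box[3])
    n,lab,st,_=cv2.connectedComponentsWithStats(m.astype(np.uint8)); out=[]
    for i in range(1,n):
        if st[i,4]<150: continue
        q=p[lab==i]; h=cv2.convexHull((q[:,:2]*1000).astype(np.float32))[:,0]/1000
        (cx,cy),r=cv2.minEnclosingCircle((h*1000).astype(np.float32))
        out.append((cx/1000,cy/1000,r/1000,np.percentile(q[:,2],[50,95]),st[i,4]))
        print(tag,"centre %.4f %.4f r %.4f"%(cx/1000,cy/1000,r/1000),"mean",q[:,:2].mean(0).round(4),"z50/95",np.percentile(q[:,2],[50,95]).round(4),st[i,4])
    return out
E
python3 - <<'E'
from dish import *
s=manip.state();print(s["position"],s["eef_rot"],s["joints"],s["grip_width"])
c=cap("wrist");save(c,"w3.png",1.2); fit(c,.010,.03,(.36,.54,.12,.5))
E
```

```text
[0.45289295 0.26739973 0.24499421] [0.31490365 1.56901702 0.32818305] [ 3.86866882e-01  4.23000395e-02  1.52805365e+00 -1.04356765e-04
  1.56946272e+00  3.73587530e-01] 0.08552964253406341
 centre 0.4526 0.3915 r 0.0301 mean [0.4526 0.3918] z50/95 [0.0176 0.019 ] 3112
 centre 0.4422 0.3147 r 0.0301 mean [0.442  0.3154] z50/95 [0.0176 0.0189] 2572
 centre 0.4794 0.2384 r 0.0303 mean [0.4795 0.2396] z50/95 [0.0176 0.0189] 2199
 centre 0.4700 0.1222 r 0.0579 mean [0.464  0.1259] z50/95 [0.0189 0.0207] 964
```

View pics/w3.png

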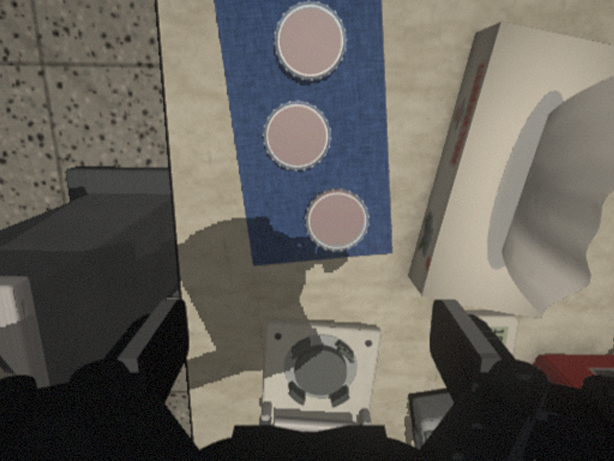

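Dishes are at A (0.479,0.238), B (0.442,0.315) and C (0.453,0.392), seen at px (337,220), (297,135) and (310,40). The plate is back down. Next, pick A.

Emit:
play_rows --deltas '[{"x": 0.0133, "y": -0.0145, "z": -0.02, "wx": 0, "wy": 0, "wz": -0.045, "claw": 100}, {"x": 0.0132, "y": -0.0145, "z": -0.03, "wx": 0, "wy": 0, "wz": -0.044, "claw": 100}, {"x": 0, "y": 0, "z": -0.04, "wx": 0, "wy": 0, "wz": 0, "claw": 100}, {"x": 0, "y": 0, "z": -0.04, "wx": 0, "wy": 0, "wz": 0, "claw": 100}, {"x": 0, "y": 0, "z": -0.04, "wx": 0, "wy": 0, "wz": 0, "claw": 100}, {"x": 0, "y": 0, "z": -0.03, "wx": 0, "wy": 0, "wz": 0, "claw": 100}, {"x": 0, "y": 0, "z": -0.02, "wx": 0, "wy": 0, "wz": 0, "claw": 100}, {"x": 0, "y": 0, "z": -0.01, "wx": 0, "wy": 0, "wz": 0, "claw": 100}, {"x": 0, "y": 0, "z": 0, "wx": 0, "wy": 0, "wz": 0, "claw": 100}, {"x": 0, "y": 0, "z": 0, "wx": 0, "wy": 0, "wz": 0, "claw": 100}]'

```text
time_s: 6.13
position: [0.4803, 0.2371, 0.0146]
eef_rot: [0.383, 1.57, 0.313]
force: [-0.4, -0.1, 1.0]
grip_width: 0.0854
```

Emit:
play_rows --deltas '[{"x": -0.001, "y": 0.0013, "z": -0.009, "wx": 0, "wy": 0, "wz": -0.006, "claw": 100}, {"x": 0, "y": 0, "z": -0.008, "wx": 0, "wy": 0, "wz": 0, "claw": 100}, {"x": 0, "y": 0, "z": 0, "wx": 0, "wy": 0, "wz": 0, "claw": 100}, {"x": 0, "y": 0, "z": 0, "wx": 0, "wy": 0, "wz": 0, "claw": 50}, {"x": 0, "y": 0, "z": 0, "wx": 0, "wy": 0, "wz": 0, "claw": 50}, {"x": 0, "y": 0, "z": 0, "wx": 0, "wy": 0, "wz": 0, "claw": 50}, {"x": 0, "y": 0, "z": 0, "wx": 0, "wy": 0, "wz": 0, "claw": 50}, {"x": 0, "y": 0, "z": 0, "wx": 0, "wy": 0, "wz": 0, "claw": 50}]' --grip_force 40

```text
time_s: 6.8
position: [0.4794, 0.2385, -0.0026]
eef_rot: [0.417, 1.569, 0.342]
force: [0.3, 0.3, 8.3]
grip_width: 0.0584
```

Emit:
play_rows --deltas '[{"x": 0, "y": 0, "z": 0.01, "wx": 0, "wy": 0, "wz": 0, "claw": 50}, {"x": 0, "y": 0, "z": 0.03, "wx": 0, "wy": 0, "wz": 0, "claw": 50}, {"x": 0, "y": 0, "z": 0.04, "wx": 0, "wy": 0, "wz": 0, "claw": 50}, {"x": 0, "y": 0, "z": 0.04, "wx": 0, "wy": 0, "wz": 0, "claw": 50}, {"x": -0.0025, "y": -0.0334, "z": 0, "wx": 0, "wy": 0, "wz": 0, "claw": 50}, {"x": -0.0025, "y": -0.0334, "z": 0, "wx": 0, "wy": 0, "wz": 0, "claw": 50}, {"x": -0.0025, "y": -0.0334, "z": 0, "wx": 0, "wy": 0, "wz": 0, "claw": 50}, {"x": -0.0025, "y": -0.0334, "z": 0, "wx": 0, "wy": 0, "wz": 0, "claw": 50}, {"x": -0.0025, "y": -0.0334, "z": 0, "wx": 0, "wy": 0, "wz": 0, "claw": 50}, {"x": -0.0025, "y": -0.0334, "z": 0, "wx": 0, "wy": 0, "wz": 0, "claw": 50}, {"x": -0.0025, "y": -0.0334, "z": 0, "wx": 0, "wy": 0, "wz": 0, "claw": 50}, {"x": -0.0025, "y": -0.0334, "z": 0, "wx": 0, "wy": 0, "wz": 0, "claw": 50}]'

```text
time_s: 7.8
position: [0.4582, -0.0305, 0.1172]
eef_rot: [-0.157, 1.57, -0.232]
force: [1.3, -0.8, -0.9]
grip_width: 0.058
```

Emit:
play_rows --deltas '[{"x": 0, "y": 0, "z": -0.01, "wx": 0, "wy": 0, "wz": 0, "claw": 50}, {"x": 0, "y": 0, "z": 0, "wx": 0, "wy": 0, "wz": 0, "claw": 50}]'

```text
time_s: 7.97
position: [0.458, -0.0303, 0.1058]
eef_rot: [3.015, 1.57, 2.937]
force: [-0.2, 0.3, -1.3]
grip_width: 0.0582
```

Run:
```python
from h import *
s=manip.state();print(s["position"],s["eef_rot"],s["grip_width"])
c=cap("wrist");save(c,"w4.png",1.2)
p=cloud(c);hsv=cv2.cvtColor(c["color"],cv2.COLOR_RGB2HSV).astype(int);H,S,V=[hsv[...,i] for i in range(3)]
m=(H>95)&(H<130)&(S>130)&(V>60)&(p[...,2]>.034)&(p[...,2]<.045)&(c["z_map"]>0)&(p[...,1]<.03)
q=p[m];print(len(q),q.min(0),q.max(0))
```

```text
[ 0.45804258 -0.03026927  0.10580843] [3.01498173 1.56998954 2.9368181 ] 0.058172053544709224
438 [ 0.43122461 -0.01282537  0.03439599] [0.49010533 0.00600994 0.04039084]
```

View pics/w4.png

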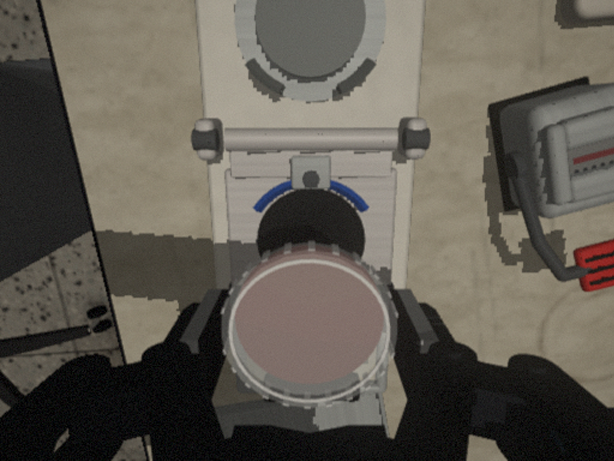

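The dish is held level over the blue nest, and the blue arc is symmetric around px x=310. Lower it.

Emit:
play_rows --deltas '[{"x": 0.001, "y": 0.0008, "z": -0.02, "wx": 0, "wy": 0, "wz": 0, "claw": 50}, {"x": 0, "y": 0, "z": -0.02, "wx": 0, "wy": 0, "wz": 0, "claw": 50}, {"x": 0, "y": 0, "z": -0.014, "wx": 0, "wy": 0, "wz": 0, "claw": 50}, {"x": 0, "y": 0, "z": -0.01, "wx": 0, "wy": 0, "wz": 0, "claw": 50}, {"x": 0, "y": 0, "z": -0.006, "wx": 0, "wy": 0, "wz": 0, "claw": 50}, {"x": 0, "y": 0, "z": -0.005, "wx": 0, "wy": 0, "wz": 0, "claw": 50}, {"x": 0, "y": 0, "z": -0.003, "wx": 0, "wy": 0, "wz": 0, "claw": 50}, {"x": 0, "y": 0, "z": 0, "wx": 0, "wy": 0, "wz": 0, "claw": 50}, {"x": 0, "y": 0, "z": 0, "wx": 0, "wy": 0, "wz": 0, "claw": 50}]'

```text
time_s: 8.77
position: [0.4599, -0.0281, 0.0287]
eef_rot: [-0.033, 1.57, -0.108]
force: [0.8, -0.2, -0.0]
grip_width: 0.0587
```

Emit:
play_rows --deltas '[{"x": -0.0005, "y": -0.001, "z": -0.001, "wx": 0, "wy": 0, "wz": 0, "claw": 50}, {"x": 0, "y": 0, "z": 0, "wx": 0, "wy": 0, "wz": 0, "claw": 50}, {"x": 0, "y": 0, "z": 0, "wx": 0, "wy": 0, "wz": 0, "claw": 80}, {"x": 0, "y": 0, "z": 0, "wx": 0, "wy": 0, "wz": 0, "claw": 95}, {"x": 0, "y": 0, "z": 0, "wx": 0, "wy": 0, "wz": 0, "claw": 95}, {"x": 0, "y": 0, "z": 0.01, "wx": 0, "wy": 0, "wz": 0, "claw": 95}, {"x": 0, "y": 0, "z": 0.03, "wx": 0, "wy": 0, "wz": 0, "claw": 95}, {"x": 0, "y": 0, "z": 0.04, "wx": 0, "wy": 0, "wz": 0, "claw": 95}, {"x": 0, "y": 0, "z": 0.03, "wx": 0, "wy": 0, "wz": 0, "claw": 70}]'

```text
time_s: 9.52
position: [0.4591, -0.0292, 0.1405]
eef_rot: [-0.191, 1.57, -0.266]
force: [0.6, -0.2, 1.0]
grip_width: 0.071
```

Run:
```python
from dish import *
s=manip.state();print(s["position"],s["eef_rot"],s["grip_width"])
c=cap("wrist");save(c,"w5.png",1.2); fit(c,.044,.052,(.4,.52,-.08,.02))
# arc rows for swing from theta a to b, n rows
def arc(a,b,n,r=.1435):
    t=a+(b-a)*np.linspace(0,1,n+1); d=np.diff(np.c_[-r*np.cos(t)*.0757,-r*np.cos(t)*.997,r*np.sin(t)],axis=0)
    print([list(x) for x in d.round(4)])
arc(0,np.pi,36)
```

```text
[ 0.45908438 -0.02915692  0.14045123] [-0.19054627  1.56980594 -0.26551153] 0.07097386837081819
 centre 0.4619 0.0118 r 0.0117 mean [0.4623 0.0123] z50/95 [0.0502 0.0517] 609
 centre 0.4593 -0.0294 r 0.0303 mean [ 0.4594 -0.0282] z50/95 [0.0468 0.0479] 5170
 centre 0.4560 -0.0694 r 0.0115 mean [ 0.4562 -0.0695] z50/95 [0.0503 0.0517] 435
[[np.float64(0.0), np.float64(0.0005), np.float64(0.0125)], [np.float64(0.0001), np.float64(0.0016), np.float64(0.0124)], [np.float64(0.0002), np.float64(0.0027), np.float64(0.0122)], [np.float64(0.0003), np.float64(0.0038), np.float64(0.0119)], [np.float64(0.0004), np.float64(0.0048), np.float64(0.0116)], [np.float64(0.0004), np.float64(0.0058), np.float64(0.0111)], [np.float64(0.0005), np.float64(0.0067), np.float64(0.0106)], [np.float64(0.0006), np.float64(0.0076), np.float64(0.0099)], [np.float64(0.0006), np.float64(0.0084), np.float64(0.0092)], [np.float64(0.0007), np.float64(0.0092), np.float64(0.0085)], [np.float64(0.0008), np.float64(0.0099), np.float64(0.0076)], [np.float64(0.0008), np.float64(0.0105), np.float64(0.0067)], [np.float64(0.0008
[... 784 characters left out ...]
-0.0067)], [np.float64(0.0008), np.float64(0.0099), np.float64(-0.0076)], [np.float64(0.0007), np.float64(0.0092), np.float64(-0.0085)], [np.float64(0.0006), np.float64(0.0084), np.float64(-0.0092)], [np.float64(0.0006), np.float64(0.0076), np.float64(-0.0099)], [np.float64(0.0005), np.float64(0.0067), np.float64(-0.0106)], [np.float64(0.0004), np.float64(0.0058), np.float64(-0.0111)], [np.float64(0.0004), np.float64(0.0048), np.float64(-0.0116)], [np.float64(0.0003), np.float64(0.0038), np.float64(-0.0119)], [np.float64(0.0002), np.float64(0.0027), np.float64(-0.0122)], [np.float64(0.0001), np.float64(0.0016), np.float64(-0.0124)], [np.float64(0.0), np.float64(0.0005), np.float64(-0.0125)]]
```

Dish seated, as the fit gives centre (0.4593,-0.0294) with its top at 47 mm. Go to the bail.

Emit:
play_rows --deltas '[{"x": 0, "y": -0.004, "z": 0, "wx": 0, "wy": 0, "wz": 0.11, "claw": 28}, {"x": -0.0006, "y": -0.008, "z": 0, "wx": 0, "wy": 0, "wz": 0.12, "claw": 28}, {"x": -0.0006, "y": -0.008, "z": 0, "wx": 0, "wy": 0, "wz": 0.12, "claw": 28}, {"x": -0.0006, "y": -0.008, "z": 0, "wx": 0, "wy": 0, "wz": 0.12, "claw": 28}, {"x": -0.0006, "y": -0.008, "z": 0, "wx": 0, "wy": 0, "wz": 0.12, "claw": 28}, {"x": -0.0006, "y": -0.008, "z": 0, "wx": 0, "wy": 0, "wz": 0.12, "claw": 28}, {"x": -0.0006, "y": -0.008, "z": 0, "wx": 0, "wy": 0, "wz": 0.12, "claw": 28}, {"x": -0.0006, "y": -0.008, "z": 0, "wx": 0, "wy": 0, "wz": 0.12, "claw": 28}, {"x": -0.0006, "y": -0.008, "z": 0, "wx": 0, "wy": 0, "wz": 0.12, "claw": 28}, {"x": -0.0006, "y": -0.008, "z": 0, "wx": 0, "wy": 0, "wz": 0.12, "claw": 28}, {"x": -0.0006, "y": -0.008, "z": 0, "wx": 0, "wy": 0, "wz": 0.12, "claw": 28}, {"x": -0.0006, "y": -0.004, "z": 0, "wx": 0, "wy": 0, "wz": 0.12, "claw": 28}]'

```text
time_s: 10.57
position: [0.4525, -0.1179, 0.138]
eef_rot: [-2.238, 1.57, -0.877]
force: [-0.0, 0.1, 0.3]
grip_width: 0.024
```

Emit:
play_rows --deltas '[{"x": 0, "y": 0, "z": 0, "wx": 0, "wy": 0, "wz": 0.12, "claw": 28}, {"x": 0, "y": 0, "z": 0, "wx": 0, "wy": 0, "wz": 0.02, "claw": 28}, {"x": 0, "y": 0, "z": 0, "wx": 0, "wy": 0, "wz": 0, "claw": 28}]'

```text
time_s: 10.82
position: [0.4525, -0.1172, 0.1378]
eef_rot: [-2.034, 1.57, -0.54]
force: [-0.4, 0.1, -0.2]
grip_width: 0.0243
```

Emit:
play_rows --deltas '[{"x": 0, "y": 0.0006, "z": -0.03, "wx": 0, "wy": 0, "wz": 0, "claw": 28}, {"x": 0, "y": 0, "z": -0.03, "wx": 0, "wy": 0, "wz": 0, "claw": 28}, {"x": 0, "y": 0, "z": -0.03, "wx": 0, "wy": 0, "wz": 0, "claw": 28}, {"x": 0, "y": 0, "z": -0.018, "wx": 0, "wy": 0, "wz": 0, "claw": 28}, {"x": 0, "y": 0, "z": -0.008, "wx": 0, "wy": 0, "wz": 0, "claw": 28}, {"x": 0, "y": 0, "z": 0, "wx": 0, "wy": 0, "wz": 0, "claw": 28}, {"x": 0, "y": 0, "z": 0, "wx": 0, "wy": 0, "wz": 0, "claw": 0}, {"x": 0, "y": 0, "z": 0, "wx": 0, "wy": 0, "wz": 0, "claw": 0}, {"x": 0, "y": 0, "z": 0, "wx": 0, "wy": 0, "wz": 0, "claw": 0}, {"x": 0, "y": 0, "z": 0, "wx": 0, "wy": 0, "wz": 0, "claw": 0}]' --grip_force 60

```text
time_s: 11.65
position: [0.4528, -0.1168, 0.0222]
eef_rot: [-2.194, 1.57, -0.7]
force: [-4.1, -1.6, 0.3]
grip_width: 0.0142
```

Emit:
play_rows --deltas '[{"x": 0, "y": 0.0005, "z": 0.0125, "wx": 0, "wy": 0, "wz": 0, "claw": 0}, {"x": 0.0001, "y": 0.0016, "z": 0.0124, "wx": 0, "wy": 0, "wz": 0, "claw": 0}, {"x": 0.0002, "y": 0.0027, "z": 0.0122, "wx": 0, "wy": 0, "wz": 0, "claw": 0}, {"x": 0.0003, "y": 0.0038, "z": 0.0119, "wx": 0, "wy": 0, "wz": 0, "claw": 0}, {"x": 0.0004, "y": 0.0048, "z": 0.0116, "wx": 0, "wy": 0, "wz": 0, "claw": 0}, {"x": 0.0004, "y": 0.0058, "z": 0.0111, "wx": 0, "wy": 0, "wz": 0, "claw": 0}, {"x": 0.0005, "y": 0.0067, "z": 0.0106, "wx": 0, "wy": 0, "wz": 0, "claw": 0}, {"x": 0.0006, "y": 0.0076, "z": 0.0099, "wx": 0, "wy": 0, "wz": 0, "claw": 0}, {"x": 0.0006, "y": 0.0084, "z": 0.0092, "wx": 0, "wy": 0, "wz": 0, "claw": 0}, {"x": 0.0007, "y": 0.0092, "z": 0.0085, "wx": 0, "wy": 0, "wz": 0, "claw": 0}, {"x": 0.0008, "y": 0.0099, "z": 0.0076, "wx": 0, "wy": 0, "wz": 0, "claw": 0}, {"x": 0.0008, "y": 0.0105, "z": 0.0067, "wx": 0, "wy": 0, "wz": 0, "claw": 0}]'

```text
time_s: 12.65
position: [0.458, -0.0444, 0.1467]
eef_rot: [-2.474, 1.57, -0.979]
force: [-1.3, -3.7, -1.0]
grip_width: 0.0139
```

Emit:
play_rows --deltas '[{"x": 0.0008, "y": 0.0111, "z": 0.0056, "wx": 0, "wy": 0, "wz": 0, "claw": 0}, {"x": 0.0009, "y": 0.0115, "z": 0.0046, "wx": 0, "wy": 0, "wz": 0, "claw": 0}, {"x": 0.0009, "y": 0.0119, "z": 0.0036, "wx": 0, "wy": 0, "wz": 0, "claw": 0}, {"x": 0.0009, "y": 0.0122, "z": 0.0025, "wx": 0, "wy": 0, "wz": 0, "claw": 0}, {"x": 0.0009, "y": 0.0124, "z": 0.0016, "wx": 0, "wy": 0, "wz": 0, "claw": 0}, {"x": 0.0009, "y": 0.0125, "z": 0.0005, "wx": 0, "wy": 0, "wz": 0, "claw": 0}, {"x": 0.0009, "y": 0.0125, "z": -0.0005, "wx": 0, "wy": 0, "wz": 0, "claw": 0}, {"x": 0.0009, "y": 0.0124, "z": -0.0016, "wx": 0, "wy": 0, "wz": 0, "claw": 0}, {"x": 0.0009, "y": 0.0122, "z": -0.0027, "wx": 0, "wy": 0, "wz": 0, "claw": 0}, {"x": 0.0009, "y": 0.0119, "z": -0.0038, "wx": 0, "wy": 0, "wz": 0, "claw": 0}, {"x": 0.0009, "y": 0.0115, "z": -0.0048, "wx": 0, "wy": 0, "wz": 0, "claw": 0}, {"x": 0.0008, "y": 0.0111, "z": -0.0058, "wx": 0, "wy": 0, "wz": 0, "claw": 0}]'

```text
time_s: 13.65
position: [0.4687, 0.0998, 0.1456]
eef_rot: [-1.007, 1.569, 0.488]
force: [-1.0, -0.8, 3.0]
grip_width: 0.014
```

Emit:
play_rows --deltas '[{"x": 0.0008, "y": 0.0103, "z": -0.0067, "wx": 0, "wy": 0, "wz": 0, "claw": 0}, {"x": 0.0008, "y": 0.0096, "z": -0.0076, "wx": 0, "wy": 0, "wz": 0, "claw": 0}, {"x": 0.0007, "y": 0.009, "z": -0.0085, "wx": 0, "wy": 0, "wz": 0, "claw": 0}, {"x": 0.0006, "y": 0.0082, "z": -0.0092, "wx": 0, "wy": 0, "wz": 0, "claw": 0}, {"x": 0.0006, "y": 0.0074, "z": -0.0099, "wx": 0, "wy": 0, "wz": 0, "claw": 0}, {"x": 0.0005, "y": 0.0065, "z": -0.0106, "wx": 0, "wy": 0, "wz": 0, "claw": 0}, {"x": 0.0004, "y": 0.0057, "z": -0.0111, "wx": 0, "wy": 0, "wz": 0, "claw": 0}, {"x": 0.0004, "y": 0.0048, "z": -0.0116, "wx": 0, "wy": 0, "wz": 0, "claw": 0}, {"x": 0.0003, "y": 0.0038, "z": -0.0119, "wx": 0, "wy": 0, "wz": 0, "claw": 0}, {"x": 0.0002, "y": 0.0027, "z": -0.0122, "wx": 0, "wy": 0, "wz": 0, "claw": 0}, {"x": 0, "y": 0.0009, "z": -0.0062, "wx": 0, "wy": 0, "wz": 0, "claw": 0}, {"x": 0, "y": 0.0007, "z": -0.0062, "wx": 0, "wy": 0, "wz": 0, "claw": 0}]'

```text
time_s: 14.65
position: [0.4739, 0.1698, 0.033]
eef_rot: [-0.168, 1.568, 1.328]
force: [-0.3, 10.9, 1.2]
grip_width: 0.014
```

Emit:
play_rows --deltas '[{"x": 0, "y": 0.0001, "z": -0.003, "wx": 0, "wy": 0, "wz": 0, "claw": 0}, {"x": 0, "y": 0.0001, "z": -0.0025, "wx": 0, "wy": 0, "wz": 0, "claw": 0}, {"x": 0, "y": 0.0001, "z": -0.002, "wx": 0, "wy": 0, "wz": 0, "claw": 0}, {"x": 0, "y": 0.0001, "z": -0.0015, "wx": 0, "wy": 0, "wz": 0, "claw": 0}, {"x": 0, "y": 0.0, "z": -0.0015, "wx": 0, "wy": 0, "wz": 0, "claw": 0}, {"x": 0, "y": 0.0, "z": -0.001, "wx": 0, "wy": 0, "wz": 0, "claw": 0}, {"x": 0, "y": 0.0, "z": 0, "wx": 0, "wy": 0, "wz": 0, "claw": 0}]'

```text
time_s: 15.23
position: [0.4739, 0.1702, 0.0219]
eef_rot: [-0.21, 1.568, 1.285]
force: [0.6, 13.9, -0.7]
grip_width: 0.0141
```

Emit:
play_rows --deltas '[{"x": 0, "y": 0.0006, "z": -0.0007, "wx": 0, "wy": 0, "wz": 0, "claw": 0}, {"x": 0, "y": 0.0, "z": -0.0005, "wx": 0, "wy": 0, "wz": 0, "claw": 0}, {"x": 0, "y": 0.0, "z": 0, "wx": 0, "wy": 0, "wz": 0, "claw": 0}, {"x": 0, "y": 0.0, "z": 0, "wx": 0, "wy": 0, "wz": 0, "claw": 0}]'

```text
time_s: 15.57
position: [0.474, 0.1703, 0.0214]
eef_rot: [-0.467, 1.569, 1.028]
force: [-4.7, 5.9, 13.5]
grip_width: 0.0137
```

At the stop (fz 13 N). Swing back.

Emit:
play_rows --deltas '[{"x": 0, "y": -0.0005, "z": 0.0125, "wx": 0, "wy": 0, "wz": 0, "claw": 0}, {"x": -0.0001, "y": -0.0016, "z": 0.0124, "wx": 0, "wy": 0, "wz": 0, "claw": 0}, {"x": -0.0005, "y": -0.0065, "z": 0.0241, "wx": 0, "wy": 0, "wz": 0, "claw": 0}, {"x": -0.0008, "y": -0.0106, "z": 0.0227, "wx": 0, "wy": 0, "wz": 0, "claw": 0}, {"x": -0.0011, "y": -0.0143, "z": 0.0205, "wx": 0, "wy": 0, "wz": 0, "claw": 0}, {"x": -0.0013, "y": -0.0176, "z": 0.0177, "wx": 0, "wy": 0, "wz": 0, "claw": 0}, {"x": -0.0016, "y": -0.0204, "z": 0.0143, "wx": 0, "wy": 0, "wz": 0, "claw": 0}, {"x": -0.0017, "y": -0.0226, "z": 0.0106, "wx": 0, "wy": 0, "wz": 0, "claw": 0}, {"x": -0.0018, "y": -0.0241, "z": 0.0065, "wx": 0, "wy": 0, "wz": 0, "claw": 0}, {"x": -0.0018, "y": -0.0249, "z": 0.0021, "wx": 0, "wy": 0, "wz": 0, "claw": 0}]'

```text
time_s: 16.4
position: [0.4633, 0.0259, 0.1657]
eef_rot: [-1.091, 1.568, 0.405]
force: [-0.6, 2.5, -3.9]
grip_width: 0.0139
```

Emit:
play_rows --deltas '[{"x": -0.0018, "y": -0.0249, "z": -0.0021, "wx": 0, "wy": 0, "wz": 0, "claw": 0}, {"x": -0.0018, "y": -0.0241, "z": -0.0065, "wx": 0, "wy": 0, "wz": 0, "claw": 0}, {"x": -0.0017, "y": -0.0226, "z": -0.0106, "wx": 0, "wy": 0, "wz": 0, "claw": 0}, {"x": -0.0016, "y": -0.0204, "z": -0.0143, "wx": 0, "wy": 0, "wz": 0, "claw": 0}, {"x": -0.0013, "y": -0.0176, "z": -0.0177, "wx": 0, "wy": 0, "wz": 0, "claw": 0}, {"x": -0.0011, "y": -0.0143, "z": -0.0205, "wx": 0, "wy": 0, "wz": 0, "claw": 0}, {"x": -0.0008, "y": -0.0106, "z": -0.0227, "wx": 0, "wy": 0, "wz": 0, "claw": 0}, {"x": -0.0005, "y": -0.0065, "z": -0.0241, "wx": 0, "wy": 0, "wz": 0, "claw": 0}, {"x": -0.0001, "y": -0.0009, "z": -0.0062, "wx": 0, "wy": 0, "wz": 0, "claw": 0}, {"x": 0, "y": -0.0007, "z": -0.0062, "wx": 0, "wy": 0, "wz": 0, "claw": 0}, {"x": 0, "y": 0, "z": -0.003, "wx": 0, "wy": 0, "wz": 0, "claw": 0}, {"x": 0, "y": 0, "z": -0.002, "wx": 0, "wy": 0, "wz": 0, "claw": 0}]'

```text
time_s: 17.4
position: [0.4527, -0.1167, 0.0278]
eef_rot: [-2.344, 1.571, -0.848]
force: [-0.5, -1.2, 0.8]
grip_width: 0.0142
```

Emit:
play_rows --deltas '[{"x": 0, "y": 0, "z": -0.0025, "wx": 0, "wy": 0, "wz": 0, "claw": 0}, {"x": 0, "y": 0, "z": -0.002, "wx": 0, "wy": 0, "wz": 0, "claw": 0}, {"x": 0, "y": 0, "z": -0.0015, "wx": 0, "wy": 0, "wz": 0, "claw": 0}, {"x": 0, "y": 0, "z": -0.001, "wx": 0, "wy": 0, "wz": 0, "claw": 0}, {"x": 0, "y": 0, "z": 0, "wx": 0, "wy": 0, "wz": 0, "claw": 0}]'

```text
time_s: 17.82
position: [0.4527, -0.1169, 0.0214]
eef_rot: [-1.766, 1.57, -0.271]
force: [-2.4, 2.5, 10.2]
grip_width: 0.0142
```

Emit:
play_rows --deltas '[{"x": 0, "y": 0, "z": 0, "wx": 0, "wy": 0, "wz": 0, "claw": 28}, {"x": 0, "y": 0, "z": 0, "wx": 0, "wy": 0, "wz": 0, "claw": 28}, {"x": 0, "y": 0, "z": 0, "wx": 0, "wy": 0, "wz": 0, "claw": 28}, {"x": 0, "y": 0, "z": 0.01, "wx": 0, "wy": 0, "wz": 0, "claw": 28}, {"x": 0, "y": 0, "z": 0.03, "wx": 0, "wy": 0, "wz": 0, "claw": 28}, {"x": 0, "y": 0, "z": 0.04, "wx": 0, "wy": 0, "wz": 0, "claw": 28}, {"x": 0, "y": 0, "z": 0.04, "wx": 0, "wy": 0, "wz": 0, "claw": 28}, {"x": 0.0005, "y": 0.007, "z": 0.02, "wx": 0, "wy": 0, "wz": -0.11, "claw": 95}, {"x": 0.0012, "y": 0.016, "z": 0, "wx": 0, "wy": 0, "wz": -0.12, "claw": 95}, {"x": 0.0012, "y": 0.016, "z": 0, "wx": 0, "wy": 0, "wz": -0.12, "claw": 95}, {"x": 0.0012, "y": 0.016, "z": 0, "wx": 0, "wy": 0, "wz": -0.12, "claw": 95}, {"x": 0.0012, "y": 0.016, "z": 0, "wx": 0, "wy": 0, "wz": -0.12, "claw": 95}]'

```text
time_s: 18.82
position: [0.4576, -0.0453, 0.1617]
eef_rot: [-1.323, 1.57, -0.424]
force: [0.1, -0.3, -0.5]
grip_width: 0.0806
```

Emit:
play_rows --deltas '[{"x": 0.0012, "y": 0.016, "z": 0, "wx": 0, "wy": 0, "wz": -0.12, "claw": 95}, {"x": 0.0012, "y": 0.016, "z": 0, "wx": 0, "wy": 0, "wz": -0.12, "claw": 95}, {"x": 0.0012, "y": 0.016, "z": 0, "wx": 0, "wy": 0, "wz": -0.12, "claw": 95}, {"x": 0.0012, "y": 0.016, "z": 0, "wx": 0, "wy": 0, "wz": -0.12, "claw": 95}, {"x": 0.0012, "y": 0.016, "z": 0, "wx": 0, "wy": 0, "wz": -0.12, "claw": 95}, {"x": 0.0012, "y": 0.016, "z": 0, "wx": 0, "wy": 0, "wz": -0.12, "claw": 95}, {"x": 0.0012, "y": 0.016, "z": 0, "wx": 0, "wy": 0, "wz": -0.12, "claw": 95}, {"x": 0.0012, "y": 0.016, "z": 0, "wx": 0, "wy": 0, "wz": -0.12, "claw": 95}, {"x": 0, "y": 0, "z": 0, "wx": 0, "wy": 0, "wz": -0.02, "claw": 95}, {"x": 0, "y": 0, "z": 0, "wx": 0, "wy": 0, "wz": 0, "claw": 95}]'

```text
time_s: 19.65
position: [0.4672, 0.0825, 0.1613]
eef_rot: [-0.412, 1.571, -0.485]
force: [-0.4, -0.1, -0.3]
grip_width: 0.0817
```

Run:
```python
from dish import *
s=manip.state();print(s["position"],s["eef_rot"][2]-s["eef_rot"][0],s["grip_width"])
c=cap("wrist");save(c,"w6.png",1.2); fit(c,.042,.056,(.4,.54,-.1,.14),"nests"); fit(c,.010,.03,(.36,.54,.17,.5),"pad")
```

```text
[0.46718097 0.08245024 0.16127828] -0.07319824275306175 0.08166464162224404
nests centre 0.4666 0.0849 r 0.0275 mean [0.4665 0.0859] z50/95 [0.0467 0.0478] 3754
nests centre 0.4111 0.0313 r 0.0091 mean [0.4117 0.0317] z50/95 [0.0437 0.0456] 214
nests centre 0.5157 0.0233 r 0.0096 mean [0.5149 0.0238] z50/95 [0.0438 0.0455] 211
nests centre 0.4633 0.0279 r 0.0420 mean [0.4634 0.0279] z50/95 [0.0445 0.0459] 1063
nests centre 0.4618 0.0119 r 0.0116 mean [0.462  0.0127] z50/95 [0.0503 0.0525] 403
nests centre 0.4560 -0.0696 r 0.0114 mean [ 0.4561 -0.0684] z50/95 [0.0502 0.0525] 341
```

View pics/w6.png

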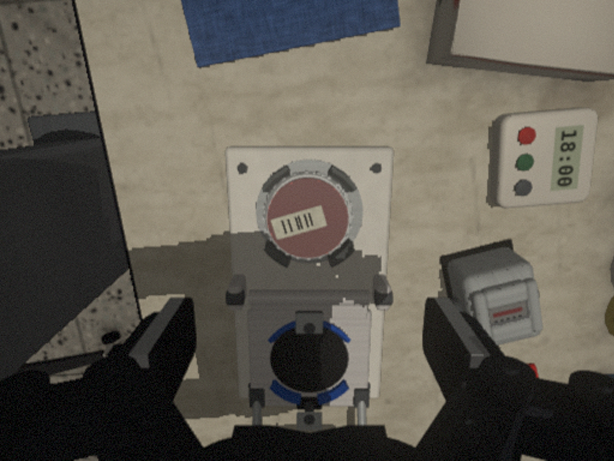

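Dish 1 lies lid-down in the grey nest, its label showing at px (300,222). Pick it up.

Emit:
play_rows --deltas '[{"x": 0, "y": 0.0012, "z": -0.03, "wx": 0, "wy": 0, "wz": 0, "claw": 95}, {"x": 0, "y": 0, "z": -0.035, "wx": 0, "wy": 0, "wz": 0, "claw": 95}, {"x": 0, "y": 0, "z": -0.035, "wx": 0, "wy": 0, "wz": 0, "claw": 95}, {"x": 0, "y": 0, "z": -0.02, "wx": 0, "wy": 0, "wz": 0, "claw": 95}, {"x": 0, "y": 0, "z": -0.01, "wx": 0, "wy": 0, "wz": 0, "claw": 95}, {"x": 0, "y": 0, "z": -0.004, "wx": 0, "wy": 0, "wz": 0, "claw": 95}, {"x": 0, "y": 0, "z": 0, "wx": 0, "wy": 0, "wz": 0, "claw": 95}, {"x": 0, "y": 0, "z": 0, "wx": 0, "wy": 0, "wz": 0, "claw": 50}, {"x": 0, "y": 0, "z": 0, "wx": 0, "wy": 0, "wz": 0, "claw": 50}, {"x": 0, "y": 0, "z": 0, "wx": 0, "wy": 0, "wz": 0, "claw": 50}, {"x": 0, "y": 0, "z": 0, "wx": 0, "wy": 0, "wz": 0, "claw": 50}, {"x": 0, "y": 0, "z": 0, "wx": 0, "wy": 0, "wz": 0, "claw": 50}]' --grip_force 40

```text
time_s: 20.7
position: [0.4683, 0.0831, 0.0285]
eef_rot: [0.01, 1.568, -0.065]
force: [-1.8, -1.5, 9.2]
grip_width: 0.0587
```

Emit:
play_rows --deltas '[{"x": 0, "y": 0, "z": 0.01, "wx": 0, "wy": 0, "wz": 0, "claw": 50}, {"x": 0, "y": 0, "z": 0.03, "wx": 0, "wy": 0, "wz": 0, "claw": 50}, {"x": 0, "y": 0, "z": 0.035, "wx": 0, "wy": 0, "wz": 0, "claw": 50}, {"x": 0, "y": -0.02, "z": 0.035, "wx": 0, "wy": 0, "wz": 0, "claw": 50}, {"x": 0, "y": -0.036, "z": 0, "wx": 0, "wy": 0, "wz": 0, "claw": 50}, {"x": 0, "y": -0.036, "z": 0, "wx": 0, "wy": 0, "wz": 0, "claw": 50}, {"x": 0, "y": -0.036, "z": 0, "wx": 0, "wy": 0, "wz": 0, "claw": 50}, {"x": 0, "y": -0.036, "z": 0, "wx": 0, "wy": 0, "wz": 0, "claw": 50}, {"x": -0.005, "y": -0.036, "z": 0, "wx": 0, "wy": 0, "wz": 0, "claw": 50}, {"x": -0.005, "y": -0.036, "z": 0, "wx": 0, "wy": 0, "wz": 0, "claw": 50}, {"x": -0.005, "y": -0.036, "z": 0, "wx": 0, "wy": 0, "wz": 0, "claw": 50}, {"x": -0.005, "y": -0.036, "z": 0, "wx": 0, "wy": 0, "wz": 0, "claw": 50}]'

```text
time_s: 21.7
position: [0.4469, -0.2266, 0.1384]
eef_rot: [-0.552, 1.569, -0.627]
force: [0.6, -0.5, -0.6]
grip_width: 0.0582
```

Emit:
play_rows --deltas '[{"x": 0, "y": -0.036, "z": 0, "wx": 0, "wy": 0, "wz": 0, "claw": 50}, {"x": 0, "y": -0.036, "z": 0, "wx": 0, "wy": 0, "wz": 0, "claw": 50}, {"x": 0, "y": -0.036, "z": 0, "wx": 0, "wy": 0, "wz": 0, "claw": 50}, {"x": 0, "y": -0.017, "z": 0, "wx": 0, "wy": 0, "wz": 0, "claw": 50}, {"x": 0, "y": 0, "z": 0, "wx": 0, "wy": 0, "wz": 0, "claw": 50}]'

```text
time_s: 22.12
position: [0.4469, -0.3531, 0.1377]
eef_rot: [-1.165, 1.569, -1.242]
force: [0.4, -0.2, -0.8]
grip_width: 0.0585
```

Run:
```python
from dish import *
s=manip.state();print(s["position"],s["eef_rot"][2]-s["eef_rot"][0],s["grip_width"])
for n in("wrist","scene"):
    c=cap(n); p=cloud(c).reshape(-1,3);p=p[c["z_map"].ravel()>0]
    t=p[(p[:,2]>.005)&(p[:,2]<.013)&(p[:,1]<-.13)&(p[:,1]>-.46)&(p[:,0]>.33)&(p[:,0]<.56)]
    r=cv2.minAreaRect((t[:,:2]*1000).astype(np.float32)); print(n," tray",np.round(cv2.boxPoints(r)).tolist(),len(t),r[0])
    f=p[(abs(p[:,0]-.44)<.05)&(abs(p[:,1]+.22)<.04)]; print("floor z",np.median(f[:,2]))
```

```text
[ 0.44691426 -0.35308286  0.13767297] -0.07755734898834499 0.0585470951584155
wrist  tray [[365.0, -215.0], [386.0, -410.0], [526.0, -395.0], [505.0, -199.0]] 2508 (445.6319580078125, -304.6319885253906)
floor z 0.0026309479899930266
scene  tray [[358.0, -162.0], [386.0, -411.0], [527.0, -395.0], [499.0, -146.0]] 384 (442.4847106933594, -278.507080078125)
floor z 0.4762148765694748
```

Emit:
play_rows --deltas '[{"x": 0.004, "y": 0, "z": -0.03, "wx": 0, "wy": 0, "wz": 0, "claw": 50}, {"x": 0, "y": 0, "z": -0.035, "wx": 0, "wy": 0, "wz": 0, "claw": 50}, {"x": 0, "y": 0, "z": -0.035, "wx": 0, "wy": 0, "wz": 0, "claw": 50}, {"x": 0, "y": 0, "z": -0.02, "wx": 0, "wy": 0, "wz": 0, "claw": 50}, {"x": 0, "y": 0, "z": -0.008, "wx": 0, "wy": 0, "wz": 0, "claw": 50}, {"x": 0, "y": 0, "z": -0.004, "wx": 0, "wy": 0, "wz": 0, "claw": 50}, {"x": 0, "y": 0, "z": -0.003, "wx": 0, "wy": 0, "wz": 0, "claw": 50}, {"x": 0, "y": 0, "z": 0, "wx": 0, "wy": 0, "wz": 0, "claw": 50}]'

```text
time_s: 22.88
position: [0.4519, -0.3499, 0.0029]
eef_rot: [-0.723, 1.569, -0.798]
force: [-0.7, 0.3, -0.9]
grip_width: 0.0585
```

Emit:
play_rows --deltas '[{"x": 0, "y": -0.002, "z": -0.001, "wx": 0, "wy": 0, "wz": 0, "claw": 50}, {"x": 0, "y": 0, "z": -0.001, "wx": 0, "wy": 0, "wz": 0, "claw": 50}, {"x": 0, "y": 0, "z": 0, "wx": 0, "wy": 0, "wz": 0, "claw": 50}, {"x": 0, "y": 0, "z": 0, "wx": 0, "wy": 0, "wz": 0, "claw": 50}]'

```text
time_s: 23.22
position: [0.4517, -0.3523, 0.0006]
eef_rot: [-0.787, 1.569, -0.862]
force: [1.1, -0.3, 5.8]
grip_width: 0.0585
```

Emit:
play_rows --deltas '[{"x": 0, "y": 0, "z": 0, "wx": 0, "wy": 0, "wz": 0, "claw": 75}, {"x": 0, "y": 0, "z": 0, "wx": 0, "wy": 0, "wz": 0, "claw": 90}, {"x": 0, "y": 0, "z": 0, "wx": 0, "wy": 0, "wz": 0, "claw": 90}, {"x": 0, "y": 0, "z": 0.01, "wx": 0, "wy": 0, "wz": 0, "claw": 90}, {"x": 0, "y": 0, "z": 0.03, "wx": 0, "wy": 0, "wz": 0, "claw": 90}, {"x": 0, "y": 0, "z": 0.04, "wx": 0, "wy": 0, "wz": 0, "claw": 90}, {"x": 0, "y": 0, "z": 0.04, "wx": 0, "wy": 0, "wz": 0, "claw": 90}, {"x": 0, "y": 0, "z": 0.02, "wx": 0, "wy": 0, "wz": 0, "claw": 90}]'

```text
time_s: 23.88
position: [0.452, -0.3524, 0.1454]
eef_rot: [-0.728, 1.566, -0.803]
force: [0.4, -0.8, 0.6]
grip_width: 0.0768
```

Run:
```python
from dish import *
s=manip.state();print(s["position"],s["grip_width"])
c=cap("wrist");save(c,"w7.png",1.2); fit(c,.014,.026,(.36,.54,-.42,-.14),"tray")
```

```text
[ 0.45202188 -0.35241831  0.14536736] 0.07684466928337934
tray centre 0.4519 -0.3505 r 0.0274 mean [ 0.4519 -0.3496] z50/95 [0.0187 0.0197] 3457
```

View pics/w7.png

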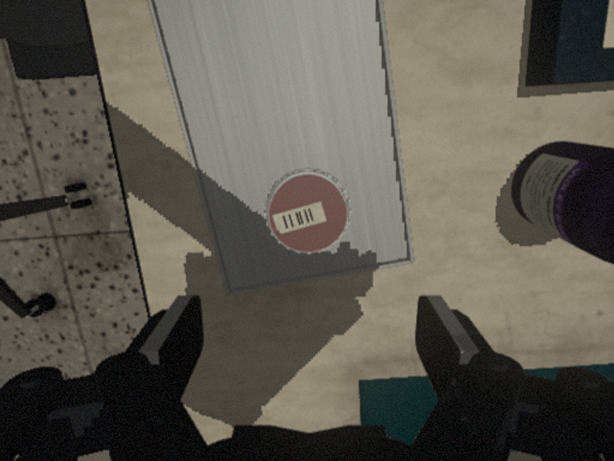

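Dish 1 lies lid-down and flat in the tray, label at px (300,217) and top at 19 mm. Go and look at the pad again.

Emit:
play_rows --deltas '[{"x": 0, "y": 0.02, "z": 0.02, "wx": 0, "wy": 0, "wz": 0, "claw": 100}, {"x": 0, "y": 0.036, "z": 0.02, "wx": 0, "wy": 0, "wz": 0, "claw": 100}, {"x": 0, "y": 0.036, "z": 0.02, "wx": 0, "wy": 0, "wz": 0, "claw": 100}, {"x": 0, "y": 0.036, "z": 0.02, "wx": 0, "wy": 0, "wz": 0, "claw": 100}, {"x": 0, "y": 0.036, "z": 0, "wx": 0, "wy": 0, "wz": 0, "claw": 100}, {"x": 0, "y": 0.036, "z": 0, "wx": 0, "wy": 0, "wz": 0, "claw": 100}, {"x": 0, "y": 0.036, "z": 0, "wx": 0, "wy": 0, "wz": 0, "claw": 100}, {"x": 0, "y": 0.036, "z": 0, "wx": 0, "wy": 0, "wz": 0, "claw": 100}, {"x": 0, "y": 0.036, "z": 0, "wx": 0, "wy": 0, "wz": 0, "claw": 100}, {"x": 0, "y": 0.036, "z": 0, "wx": 0, "wy": 0, "wz": 0, "claw": 100}, {"x": 0, "y": 0.036, "z": 0, "wx": 0, "wy": 0, "wz": 0, "claw": 100}, {"x": 0, "y": 0.036, "z": 0, "wx": 0, "wy": 0, "wz": 0, "claw": 100}]'

```text
time_s: 24.93
position: [0.4506, 0.066, 0.2205]
eef_rot: [0.131, 1.57, 0.056]
force: [0.5, -0.1, 0.4]
grip_width: 0.0854
```

Emit:
play_rows --deltas '[{"x": 0, "y": 0.036, "z": 0, "wx": 0, "wy": 0, "wz": 0, "claw": 100}, {"x": 0, "y": 0.036, "z": 0, "wx": 0, "wy": 0, "wz": 0, "claw": 100}, {"x": 0, "y": 0.036, "z": 0, "wx": 0, "wy": 0, "wz": 0, "claw": 100}, {"x": 0, "y": 0.036, "z": 0, "wx": 0, "wy": 0, "wz": 0, "claw": 100}, {"x": 0, "y": 0.036, "z": 0, "wx": 0, "wy": 0, "wz": 0, "claw": 100}, {"x": 0, "y": 0.02, "z": 0, "wx": 0, "wy": 0, "wz": 0, "claw": 100}, {"x": 0, "y": 0, "z": 0, "wx": 0, "wy": 0, "wz": 0, "claw": 100}]'

```text
time_s: 25.52
position: [0.4505, 0.2676, 0.22]
eef_rot: [2.185, 1.57, 2.114]
force: [0.7, 0.1, 0.3]
grip_width: 0.0855
```

Run:
```python
from dish import *
s=manip.state();print(s["position"],s["eef_rot"][2]-s["eef_rot"][0],s["grip_width"])
c=cap("wrist");save(c,"w8.png",1.2); fit(c,.010,.03,(.34,.55,.15,.5),"pad")
```

```text
[0.45054965 0.26755582 0.21998664] -0.07176869249689943 0.08546097500895145
pad centre 0.4526 0.3914 r 0.0301 mean [0.4526 0.3908] z50/95 [0.0176 0.0189] 3474
pad centre 0.4420 0.3146 r 0.0301 mean [0.4421 0.3154] z50/95 [0.0176 0.0189] 2936
```

Both remaining dishes are unmoved. Take B.

Emit:
play_rows --deltas '[{"x": -0.0043, "y": 0.0235, "z": -0.01, "wx": 0, "wy": 0, "wz": 0, "claw": 100}, {"x": -0.0042, "y": 0.0235, "z": -0.03, "wx": 0, "wy": 0, "wz": -0.004, "claw": 100}, {"x": 0, "y": 0, "z": -0.04, "wx": 0, "wy": 0, "wz": 0, "claw": 100}, {"x": 0, "y": 0, "z": -0.04, "wx": 0, "wy": 0, "wz": 0, "claw": 100}, {"x": 0, "y": 0, "z": -0.04, "wx": 0, "wy": 0, "wz": 0, "claw": 100}, {"x": 0, "y": 0, "z": -0.03, "wx": 0, "wy": 0, "wz": 0, "claw": 100}, {"x": 0, "y": 0, "z": -0.01, "wx": 0, "wy": 0, "wz": 0, "claw": 100}, {"x": 0, "y": 0, "z": 0, "wx": 0, "wy": 0, "wz": 0, "claw": 100}, {"x": 0, "y": 0, "z": 0, "wx": 0, "wy": 0, "wz": 0, "claw": 100}]'

```text
time_s: 26.32
position: [0.4436, 0.311, 0.0212]
eef_rot: [0.546, 1.57, 0.466]
force: [0.2, 0.5, 1.1]
grip_width: 0.0856
```

Emit:
play_rows --deltas '[{"x": -0.0015, "y": 0.0037, "z": -0.008, "wx": 0, "wy": 0, "wz": 0.004, "claw": 100}, {"x": 0, "y": 0, "z": -0.008, "wx": 0, "wy": 0, "wz": 0, "claw": 100}, {"x": 0, "y": 0, "z": -0.0067, "wx": 0, "wy": 0, "wz": 0, "claw": 100}, {"x": 0, "y": 0, "z": 0, "wx": 0, "wy": 0, "wz": 0, "claw": 100}, {"x": 0, "y": 0, "z": 0, "wx": 0, "wy": 0, "wz": 0, "claw": 50}, {"x": 0, "y": 0, "z": 0, "wx": 0, "wy": 0, "wz": 0, "claw": 50}, {"x": 0, "y": 0, "z": 0, "wx": 0, "wy": 0, "wz": 0, "claw": 50}, {"x": 0, "y": 0, "z": 0, "wx": 0, "wy": 0, "wz": 0, "claw": 50}, {"x": 0, "y": 0, "z": 0, "wx": 0, "wy": 0, "wz": 0, "claw": 50}]'

```text
time_s: 27.07
position: [0.4416, 0.3151, -0.0023]
eef_rot: [0.735, 1.57, 0.66]
force: [-1.4, -0.5, 7.2]
grip_width: 0.0585
```

Emit:
play_rows --deltas '[{"x": 0, "y": 0, "z": 0.01, "wx": 0, "wy": 0, "wz": 0, "claw": 50}, {"x": 0, "y": 0, "z": 0.03, "wx": 0, "wy": 0, "wz": 0, "claw": 50}, {"x": 0, "y": 0, "z": 0.035, "wx": 0, "wy": 0, "wz": 0, "claw": 50}, {"x": 0, "y": -0.015, "z": 0.035, "wx": 0, "wy": 0, "wz": 0, "claw": 50}, {"x": 0.0018, "y": -0.034, "z": 0, "wx": 0, "wy": 0, "wz": 0, "claw": 50}, {"x": 0.0018, "y": -0.034, "z": 0, "wx": 0, "wy": 0, "wz": 0, "claw": 50}, {"x": 0.0018, "y": -0.034, "z": 0, "wx": 0, "wy": 0, "wz": 0, "claw": 50}, {"x": 0.0018, "y": -0.034, "z": 0, "wx": 0, "wy": 0, "wz": 0, "claw": 50}, {"x": 0.0018, "y": -0.034, "z": 0, "wx": 0, "wy": 0, "wz": 0, "claw": 50}, {"x": 0.0018, "y": -0.034, "z": 0, "wx": 0, "wy": 0, "wz": 0, "claw": 50}, {"x": 0.0018, "y": -0.034, "z": 0, "wx": 0, "wy": 0, "wz": 0, "claw": 50}, {"x": 0.0018, "y": -0.034, "z": 0, "wx": 0, "wy": 0, "wz": 0, "claw": 50}]'

```text
time_s: 28.07
position: [0.4555, 0.0263, 0.108]
eef_rot: [-0.007, 1.57, -0.082]
force: [0.6, 0.6, -0.5]
grip_width: 0.0589
```

Emit:
play_rows --deltas '[{"x": 0.0018, "y": -0.034, "z": 0, "wx": 0, "wy": 0, "wz": 0, "claw": 50}, {"x": 0.0015, "y": -0.0235, "z": 0, "wx": 0, "wy": 0, "wz": 0, "claw": 50}, {"x": 0, "y": 0, "z": -0.01, "wx": 0, "wy": 0, "wz": 0, "claw": 50}, {"x": 0, "y": 0, "z": -0.01, "wx": 0, "wy": 0, "wz": 0, "claw": 50}, {"x": 0, "y": 0, "z": 0, "wx": 0, "wy": 0, "wz": 0, "claw": 50}]'

```text
time_s: 28.48
position: [0.458, -0.0291, 0.0855]
eef_rot: [2.901, 1.568, 2.825]
force: [0.1, 0.8, -1.1]
grip_width: 0.0587
```

Emit:
play_rows --deltas '[{"x": 0.001, "y": -0.001, "z": -0.016, "wx": 0, "wy": 0, "wz": 0, "claw": 50}, {"x": 0, "y": 0, "z": -0.015, "wx": 0, "wy": 0, "wz": 0, "claw": 50}, {"x": 0, "y": 0, "z": -0.012, "wx": 0, "wy": 0, "wz": 0, "claw": 50}, {"x": 0, "y": 0, "z": -0.007, "wx": 0, "wy": 0, "wz": 0, "claw": 50}, {"x": 0, "y": 0, "z": -0.004, "wx": 0, "wy": 0, "wz": 0, "claw": 50}, {"x": 0, "y": 0, "z": -0.003, "wx": 0, "wy": 0, "wz": 0, "claw": 50}, {"x": 0, "y": 0, "z": 0, "wx": 0, "wy": 0, "wz": 0, "claw": 50}, {"x": 0, "y": 0, "z": 0, "wx": 0, "wy": 0, "wz": 0, "claw": 50}]'

```text
time_s: 29.15
position: [0.4601, -0.0303, 0.0304]
eef_rot: [1.976, 1.571, 1.902]
force: [-1.5, 1.8, -0.9]
grip_width: 0.0582
```

Emit:
play_rows --deltas '[{"x": -0.0005, "y": 0.0008, "z": -0.0015, "wx": 0, "wy": 0, "wz": 0, "claw": 50}, {"x": 0, "y": 0, "z": -0.0013, "wx": 0, "wy": 0, "wz": 0, "claw": 50}, {"x": 0, "y": 0, "z": 0, "wx": 0, "wy": 0, "wz": 0, "claw": 50}, {"x": 0, "y": 0, "z": 0, "wx": 0, "wy": 0, "wz": 0, "claw": 80}, {"x": 0, "y": 0, "z": 0, "wx": 0, "wy": 0, "wz": 0, "claw": 95}, {"x": 0, "y": 0, "z": 0, "wx": 0, "wy": 0, "wz": 0, "claw": 95}, {"x": 0, "y": 0, "z": 0.01, "wx": 0, "wy": 0, "wz": 0, "claw": 95}, {"x": 0, "y": 0, "z": 0.03, "wx": 0, "wy": 0, "wz": 0, "claw": 95}, {"x": 0, "y": 0, "z": 0.04, "wx": 0, "wy": 0, "wz": 0, "claw": 95}, {"x": 0, "y": 0, "z": 0.03, "wx": 0, "wy": 0, "wz": 0, "claw": 70}]'

```text
time_s: 29.98
position: [0.4595, -0.0298, 0.1405]
eef_rot: [-0.154, 1.57, -0.229]
force: [0.3, 0.6, 0.7]
grip_width: 0.0709
```

Run:
```python
from dish import *
s=manip.state();print(s["position"],s["eef_rot"][2]-s["eef_rot"][0],s["grip_width"])
c=cap("wrist");save(c,"w9.png",1.2); fit(c,.044,.052,(.4,.52,-.08,.02))
```

```text
[ 0.45951086 -0.02978012  0.14049396] -0.0750106962009992 0.07087574210535996
 centre 0.4621 0.0118 r 0.0115 mean [0.4623 0.0123] z50/95 [0.0502 0.0516] 594
 centre 0.4597 -0.0301 r 0.0302 mean [ 0.4597 -0.029 ] z50/95 [0.0467 0.0477] 5149
 centre 0.4560 -0.0697 r 0.0116 mean [ 0.456  -0.0695] z50/95 [0.0501 0.0515] 441
```

Seated again (top at 47 mm). Same bail sequence.

Emit:
play_rows --deltas '[{"x": 0, "y": -0.004, "z": 0, "wx": 0, "wy": 0, "wz": 0.11, "claw": 28}, {"x": -0.0006, "y": -0.008, "z": 0, "wx": 0, "wy": 0, "wz": 0.12, "claw": 28}, {"x": -0.0006, "y": -0.008, "z": 0, "wx": 0, "wy": 0, "wz": 0.12, "claw": 28}, {"x": -0.0006, "y": -0.008, "z": 0, "wx": 0, "wy": 0, "wz": 0.12, "claw": 28}, {"x": -0.0006, "y": -0.008, "z": 0, "wx": 0, "wy": 0, "wz": 0.12, "claw": 28}, {"x": -0.0006, "y": -0.008, "z": 0, "wx": 0, "wy": 0, "wz": 0.12, "claw": 28}, {"x": -0.0006, "y": -0.008, "z": 0, "wx": 0, "wy": 0, "wz": 0.12, "claw": 28}, {"x": -0.0006, "y": -0.008, "z": 0, "wx": 0, "wy": 0, "wz": 0.12, "claw": 28}, {"x": -0.0006, "y": -0.008, "z": 0, "wx": 0, "wy": 0, "wz": 0.12, "claw": 28}, {"x": -0.0006, "y": -0.008, "z": 0, "wx": 0, "wy": 0, "wz": 0.12, "claw": 28}, {"x": -0.0006, "y": -0.008, "z": 0, "wx": 0, "wy": 0, "wz": 0.12, "claw": 28}, {"x": -0.0006, "y": -0.003, "z": 0, "wx": 0, "wy": 0, "wz": 0.12, "claw": 28}]'

```text
time_s: 31.03
position: [0.4529, -0.1176, 0.138]
eef_rot: [-2.191, 1.57, -0.831]
force: [0.4, 0.6, -0.2]
grip_width: 0.0238
```

Emit:
play_rows --deltas '[{"x": 0, "y": 0, "z": 0, "wx": 0, "wy": 0, "wz": 0.12, "claw": 28}, {"x": 0, "y": 0, "z": 0, "wx": 0, "wy": 0, "wz": 0.02, "claw": 28}, {"x": 0, "y": 0, "z": 0, "wx": 0, "wy": 0, "wz": 0, "claw": 28}]'

```text
time_s: 31.28
position: [0.4529, -0.1168, 0.1378]
eef_rot: [-2.117, 1.57, -0.624]
force: [-0.8, -0.7, 0.5]
grip_width: 0.0237
```

Emit:
play_rows --deltas '[{"x": 0, "y": 0.0004, "z": -0.03, "wx": 0, "wy": 0, "wz": 0, "claw": 28}, {"x": 0, "y": 0, "z": -0.03, "wx": 0, "wy": 0, "wz": 0, "claw": 28}, {"x": 0, "y": 0, "z": -0.03, "wx": 0, "wy": 0, "wz": 0, "claw": 28}, {"x": 0, "y": 0, "z": -0.018, "wx": 0, "wy": 0, "wz": 0, "claw": 28}, {"x": 0, "y": 0, "z": -0.008, "wx": 0, "wy": 0, "wz": 0, "claw": 28}, {"x": 0, "y": 0, "z": 0, "wx": 0, "wy": 0, "wz": 0, "claw": 28}, {"x": 0, "y": 0, "z": 0, "wx": 0, "wy": 0, "wz": 0, "claw": 0}, {"x": 0, "y": 0, "z": 0, "wx": 0, "wy": 0, "wz": 0, "claw": 0}, {"x": 0, "y": 0, "z": 0, "wx": 0, "wy": 0, "wz": 0, "claw": 0}, {"x": 0, "y": 0, "z": 0, "wx": 0, "wy": 0, "wz": 0, "claw": 0}]' --grip_force 60

```text
time_s: 32.12
position: [0.4531, -0.1168, 0.0226]
eef_rot: [-2.585, 1.569, -1.091]
force: [-3.5, -3.6, -3.4]
grip_width: 0.0142
```

Emit:
play_rows --deltas '[{"x": 0, "y": 0.0005, "z": 0.0125, "wx": 0, "wy": 0, "wz": 0, "claw": 0}, {"x": 0.0001, "y": 0.0016, "z": 0.0124, "wx": 0, "wy": 0, "wz": 0, "claw": 0}, {"x": 0.0002, "y": 0.0027, "z": 0.0122, "wx": 0, "wy": 0, "wz": 0, "claw": 0}, {"x": 0.0003, "y": 0.0038, "z": 0.0119, "wx": 0, "wy": 0, "wz": 0, "claw": 0}, {"x": 0.0004, "y": 0.0048, "z": 0.0116, "wx": 0, "wy": 0, "wz": 0, "claw": 0}, {"x": 0.0004, "y": 0.0058, "z": 0.0111, "wx": 0, "wy": 0, "wz": 0, "claw": 0}, {"x": 0.0005, "y": 0.0067, "z": 0.0106, "wx": 0, "wy": 0, "wz": 0, "claw": 0}, {"x": 0.0006, "y": 0.0076, "z": 0.0099, "wx": 0, "wy": 0, "wz": 0, "claw": 0}, {"x": 0.0006, "y": 0.0084, "z": 0.0092, "wx": 0, "wy": 0, "wz": 0, "claw": 0}, {"x": 0.0007, "y": 0.0092, "z": 0.0085, "wx": 0, "wy": 0, "wz": 0, "claw": 0}, {"x": 0.0008, "y": 0.0099, "z": 0.0076, "wx": 0, "wy": 0, "wz": 0, "claw": 0}, {"x": 0.0008, "y": 0.0105, "z": 0.0067, "wx": 0, "wy": 0, "wz": 0, "claw": 0}]'

```text
time_s: 33.12
position: [0.4584, -0.0445, 0.147]
eef_rot: [-2.568, 1.569, -1.073]
force: [-2.6, -4.4, -0.2]
grip_width: 0.0143
```

Good; continue the swing over.

Emit:
play_rows --deltas '[{"x": 0.0008, "y": 0.0111, "z": 0.0056, "wx": 0, "wy": 0, "wz": 0, "claw": 0}, {"x": 0.0009, "y": 0.0115, "z": 0.0046, "wx": 0, "wy": 0, "wz": 0, "claw": 0}, {"x": 0.0009, "y": 0.0119, "z": 0.0036, "wx": 0, "wy": 0, "wz": 0, "claw": 0}, {"x": 0.0009, "y": 0.0122, "z": 0.0025, "wx": 0, "wy": 0, "wz": 0, "claw": 0}, {"x": 0.0009, "y": 0.0124, "z": 0.0016, "wx": 0, "wy": 0, "wz": 0, "claw": 0}, {"x": 0.0009, "y": 0.0125, "z": 0.0005, "wx": 0, "wy": 0, "wz": 0, "claw": 0}, {"x": 0.0009, "y": 0.0125, "z": -0.0005, "wx": 0, "wy": 0, "wz": 0, "claw": 0}, {"x": 0.0009, "y": 0.0124, "z": -0.0016, "wx": 0, "wy": 0, "wz": 0, "claw": 0}, {"x": 0.0009, "y": 0.0122, "z": -0.0027, "wx": 0, "wy": 0, "wz": 0, "claw": 0}, {"x": 0.0009, "y": 0.0119, "z": -0.0038, "wx": 0, "wy": 0, "wz": 0, "claw": 0}, {"x": 0.0009, "y": 0.0115, "z": -0.0048, "wx": 0, "wy": 0, "wz": 0, "claw": 0}, {"x": 0.0008, "y": 0.0111, "z": -0.0058, "wx": 0, "wy": 0, "wz": 0, "claw": 0}]'

```text
time_s: 34.12
position: [0.4691, 0.0998, 0.1459]
eef_rot: [-1.188, 1.569, 0.307]
force: [-1.8, -0.3, 1.9]
grip_width: 0.0138
```

Emit:
play_rows --deltas '[{"x": 0.0008, "y": 0.0103, "z": -0.0067, "wx": 0, "wy": 0, "wz": 0, "claw": 0}, {"x": 0.0008, "y": 0.0097, "z": -0.0076, "wx": 0, "wy": 0, "wz": 0, "claw": 0}, {"x": 0.0007, "y": 0.0091, "z": -0.0085, "wx": 0, "wy": 0, "wz": 0, "claw": 0}, {"x": 0.0006, "y": 0.0083, "z": -0.0092, "wx": 0, "wy": 0, "wz": 0, "claw": 0}, {"x": 0.0006, "y": 0.0075, "z": -0.0099, "wx": 0, "wy": 0, "wz": 0, "claw": 0}, {"x": 0.0005, "y": 0.0066, "z": -0.0106, "wx": 0, "wy": 0, "wz": 0, "claw": 0}, {"x": 0.0004, "y": 0.0057, "z": -0.0111, "wx": 0, "wy": 0, "wz": 0, "claw": 0}, {"x": 0.0004, "y": 0.0048, "z": -0.0116, "wx": 0, "wy": 0, "wz": 0, "claw": 0}, {"x": 0.0003, "y": 0.0038, "z": -0.0119, "wx": 0, "wy": 0, "wz": 0, "claw": 0}, {"x": 0.0002, "y": 0.0027, "z": -0.0122, "wx": 0, "wy": 0, "wz": 0, "claw": 0}, {"x": 0, "y": 0.0009, "z": -0.0062, "wx": 0, "wy": 0, "wz": 0, "claw": 0}, {"x": 0, "y": 0.0007, "z": -0.0062, "wx": 0, "wy": 0, "wz": 0, "claw": 0}]'

```text
time_s: 35.12
position: [0.4742, 0.1699, 0.0331]
eef_rot: [-0.219, 1.569, 1.276]
force: [-1.9, 4.4, 1.6]
grip_width: 0.0139
```

Emit:
play_rows --deltas '[{"x": 0, "y": 0.0003, "z": -0.003, "wx": 0, "wy": 0, "wz": 0, "claw": 0}, {"x": 0, "y": 0.0002, "z": -0.0025, "wx": 0, "wy": 0, "wz": 0, "claw": 0}, {"x": 0, "y": 0.0001, "z": -0.002, "wx": 0, "wy": 0, "wz": 0, "claw": 0}, {"x": 0, "y": 0.0001, "z": -0.0015, "wx": 0, "wy": 0, "wz": 0, "claw": 0}, {"x": 0, "y": 0.0, "z": -0.0015, "wx": 0, "wy": 0, "wz": 0, "claw": 0}, {"x": 0, "y": 0.0, "z": -0.001, "wx": 0, "wy": 0, "wz": 0, "claw": 0}, {"x": 0, "y": 0.0, "z": 0, "wx": 0, "wy": 0, "wz": 0, "claw": 0}]'

```text
time_s: 35.7
position: [0.4743, 0.1703, 0.022]
eef_rot: [-0.32, 1.57, 1.174]
force: [-0.7, 5.6, -1.7]
grip_width: 0.014
```

Emit:
play_rows --deltas '[{"x": 0, "y": 0.0003, "z": -0.0007, "wx": 0, "wy": 0, "wz": 0, "claw": 0}, {"x": 0, "y": 0.0, "z": -0.0006, "wx": 0, "wy": 0, "wz": 0, "claw": 0}, {"x": 0, "y": 0.0, "z": 0, "wx": 0, "wy": 0, "wz": 0, "claw": 0}, {"x": 0, "y": 0.0, "z": 0, "wx": 0, "wy": 0, "wz": 0, "claw": 0}]'

```text
time_s: 36.03
position: [0.4744, 0.1704, 0.0217]
eef_rot: [-0.845, 1.57, 0.65]
force: [-8.8, 0.9, 18.9]
grip_width: 0.0143
```

Emit:
play_rows --deltas '[{"x": 0, "y": -0.0005, "z": 0.0125, "wx": 0, "wy": 0, "wz": 0, "claw": 0}, {"x": -0.0001, "y": -0.0016, "z": 0.0124, "wx": 0, "wy": 0, "wz": 0, "claw": 0}, {"x": -0.0005, "y": -0.0065, "z": 0.0241, "wx": 0, "wy": 0, "wz": 0, "claw": 0}, {"x": -0.0008, "y": -0.0106, "z": 0.0227, "wx": 0, "wy": 0, "wz": 0, "claw": 0}, {"x": -0.0011, "y": -0.0143, "z": 0.0205, "wx": 0, "wy": 0, "wz": 0, "claw": 0}, {"x": -0.0013, "y": -0.0176, "z": 0.0177, "wx": 0, "wy": 0, "wz": 0, "claw": 0}, {"x": -0.0016, "y": -0.0204, "z": 0.0143, "wx": 0, "wy": 0, "wz": 0, "claw": 0}, {"x": -0.0017, "y": -0.0226, "z": 0.0106, "wx": 0, "wy": 0, "wz": 0, "claw": 0}, {"x": -0.0018, "y": -0.0241, "z": 0.0065, "wx": 0, "wy": 0, "wz": 0, "claw": 0}, {"x": -0.0018, "y": -0.0249, "z": 0.0021, "wx": 0, "wy": 0, "wz": 0, "claw": 0}]'

```text
time_s: 36.87
position: [0.4637, 0.0263, 0.166]
eef_rot: [-1.278, 1.568, 0.218]
force: [-2.9, 3.6, -0.9]
grip_width: 0.0136
```

Emit:
play_rows --deltas '[{"x": -0.0018, "y": -0.0249, "z": -0.0021, "wx": 0, "wy": 0, "wz": 0, "claw": 0}, {"x": -0.0018, "y": -0.0241, "z": -0.0065, "wx": 0, "wy": 0, "wz": 0, "claw": 0}, {"x": -0.0017, "y": -0.0226, "z": -0.0106, "wx": 0, "wy": 0, "wz": 0, "claw": 0}, {"x": -0.0016, "y": -0.0204, "z": -0.0143, "wx": 0, "wy": 0, "wz": 0, "claw": 0}, {"x": -0.0013, "y": -0.0176, "z": -0.0177, "wx": 0, "wy": 0, "wz": 0, "claw": 0}, {"x": -0.0011, "y": -0.0143, "z": -0.0205, "wx": 0, "wy": 0, "wz": 0, "claw": 0}, {"x": -0.0008, "y": -0.0106, "z": -0.0227, "wx": 0, "wy": 0, "wz": 0, "claw": 0}, {"x": -0.0005, "y": -0.0065, "z": -0.0241, "wx": 0, "wy": 0, "wz": 0, "claw": 0}, {"x": -0.0001, "y": -0.0009, "z": -0.0062, "wx": 0, "wy": 0, "wz": 0, "claw": 0}, {"x": 0, "y": -0.0007, "z": -0.0062, "wx": 0, "wy": 0, "wz": 0, "claw": 0}, {"x": 0, "y": 0, "z": -0.003, "wx": 0, "wy": 0, "wz": 0, "claw": 0}, {"x": 0, "y": 0, "z": -0.002, "wx": 0, "wy": 0, "wz": 0, "claw": 0}]'

```text
time_s: 37.87
position: [0.4531, -0.1166, 0.028]
eef_rot: [-2.915, 1.569, -1.42]
force: [-4.2, -8.5, 1.1]
grip_width: 0.0138
```

Emit:
play_rows --deltas '[{"x": 0, "y": 0, "z": -0.0025, "wx": 0, "wy": 0, "wz": 0, "claw": 0}, {"x": 0, "y": 0, "z": -0.002, "wx": 0, "wy": 0, "wz": 0, "claw": 0}, {"x": 0, "y": 0, "z": -0.0015, "wx": 0, "wy": 0, "wz": 0, "claw": 0}, {"x": 0, "y": 0, "z": -0.0012, "wx": 0, "wy": 0, "wz": 0, "claw": 0}, {"x": 0, "y": 0, "z": 0, "wx": 0, "wy": 0, "wz": 0, "claw": 0}]'

```text
time_s: 38.28
position: [0.4532, -0.1168, 0.0218]
eef_rot: [-2.777, 1.569, -1.282]
force: [-6.6, -6.8, 10.4]
grip_width: 0.0142
```

Emit:
play_rows --deltas '[{"x": 0, "y": 0, "z": 0, "wx": 0, "wy": 0, "wz": 0, "claw": 28}, {"x": 0, "y": 0, "z": 0, "wx": 0, "wy": 0, "wz": 0, "claw": 28}, {"x": 0, "y": 0, "z": 0, "wx": 0, "wy": 0, "wz": 0, "claw": 28}, {"x": 0, "y": 0, "z": 0.01, "wx": 0, "wy": 0, "wz": 0, "claw": 28}, {"x": 0, "y": 0, "z": 0.03, "wx": 0, "wy": 0, "wz": 0, "claw": 28}, {"x": 0, "y": 0, "z": 0.04, "wx": 0, "wy": 0, "wz": 0, "claw": 28}, {"x": 0, "y": 0, "z": 0.04, "wx": 0, "wy": 0, "wz": 0, "claw": 28}, {"x": 0.0005, "y": 0.007, "z": 0.02, "wx": 0, "wy": 0, "wz": -0.11, "claw": 95}, {"x": 0.0012, "y": 0.016, "z": 0, "wx": 0, "wy": 0, "wz": -0.12, "claw": 95}, {"x": 0.0012, "y": 0.016, "z": 0, "wx": 0, "wy": 0, "wz": -0.12, "claw": 95}, {"x": 0.0012, "y": 0.016, "z": 0, "wx": 0, "wy": 0, "wz": -0.12, "claw": 95}, {"x": 0.0012, "y": 0.016, "z": 0, "wx": 0, "wy": 0, "wz": -0.12, "claw": 95}]'

```text
time_s: 39.28
position: [0.4581, -0.0444, 0.1615]
eef_rot: [-1.1, 1.57, -0.201]
force: [0.3, -0.5, -0.0]
grip_width: 0.081
```

Emit:
play_rows --deltas '[{"x": 0.0012, "y": 0.016, "z": 0, "wx": 0, "wy": 0, "wz": -0.12, "claw": 95}, {"x": 0.0012, "y": 0.016, "z": 0, "wx": 0, "wy": 0, "wz": -0.12, "claw": 95}, {"x": 0.0012, "y": 0.016, "z": 0, "wx": 0, "wy": 0, "wz": -0.12, "claw": 95}, {"x": 0.0012, "y": 0.016, "z": 0, "wx": 0, "wy": 0, "wz": -0.12, "claw": 95}, {"x": 0.0012, "y": 0.016, "z": 0, "wx": 0, "wy": 0, "wz": -0.12, "claw": 95}, {"x": 0.0012, "y": 0.016, "z": 0, "wx": 0, "wy": 0, "wz": -0.12, "claw": 95}, {"x": 0.0012, "y": 0.016, "z": 0, "wx": 0, "wy": 0, "wz": -0.12, "claw": 95}, {"x": 0.0012, "y": 0.016, "z": 0, "wx": 0, "wy": 0, "wz": -0.12, "claw": 95}, {"x": 0, "y": 0, "z": 0, "wx": 0, "wy": 0, "wz": -0.02, "claw": 95}, {"x": 0, "y": 0, "z": 0, "wx": 0, "wy": 0, "wz": 0, "claw": 95}]'

```text
time_s: 40.12
position: [0.4676, 0.0833, 0.1611]
eef_rot: [0.036, 1.571, -0.038]
force: [-0.1, -0.3, 0.5]
grip_width: 0.0811
```

Run:
```python
from dish import *
s=manip.state();print(s["position"],s["eef_rot"][2]-s["eef_rot"][0],s["grip_width"])
c=cap("wrist");save(c,"w10.png",1.2); fit(c,.042,.056,(.4,.54,-.1,.14),"nests")
```

```text
[0.46758577 0.08327529 0.1610644 ] -0.07311627120192102 0.08111381441478584
nests centre 0.4666 0.0847 r 0.0277 mean [0.4664 0.0859] z50/95 [0.0467 0.0478] 3768
nests centre 0.4108 0.0310 r 0.0094 mean [0.4119 0.0311] z50/95 [0.0439 0.0455] 203
nests centre 0.5143 0.0237 r 0.0092 mean [0.5148 0.0238] z50/95 [0.0437 0.0457] 204
nests centre 0.4632 0.0271 r 0.0418 mean [0.4631 0.028 ] z50/95 [0.0445 0.0458] 1041
nests centre 0.4622 0.0120 r 0.0116 mean [0.4622 0.0126] z50/95 [0.0503 0.0524] 409
nests centre 0.4562 -0.0691 r 0.0112 mean [ 0.4563 -0.0682] z50/95 [0.0503 0.0525] 335
```

View pics/w10.png

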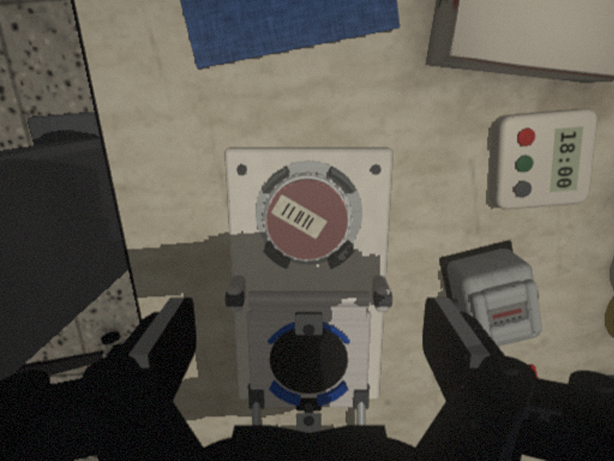

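Dish 2 is lid-down in the grey nest, label at px (300,215). Pick it up and carry it to the tray's middle slot.

Emit:
play_rows --deltas '[{"x": -0.0005, "y": 0.0005, "z": -0.03, "wx": 0, "wy": 0, "wz": 0, "claw": 95}, {"x": 0, "y": 0, "z": -0.035, "wx": 0, "wy": 0, "wz": 0, "claw": 95}, {"x": 0, "y": 0, "z": -0.035, "wx": 0, "wy": 0, "wz": 0, "claw": 95}, {"x": 0, "y": 0, "z": -0.02, "wx": 0, "wy": 0, "wz": 0, "claw": 95}, {"x": 0, "y": 0, "z": -0.01, "wx": 0, "wy": 0, "wz": 0, "claw": 95}, {"x": 0, "y": 0, "z": -0.004, "wx": 0, "wy": 0, "wz": 0, "claw": 95}, {"x": 0, "y": 0, "z": 0, "wx": 0, "wy": 0, "wz": 0, "claw": 95}, {"x": 0, "y": 0, "z": 0, "wx": 0, "wy": 0, "wz": 0, "claw": 50}, {"x": 0, "y": 0, "z": 0, "wx": 0, "wy": 0, "wz": 0, "claw": 50}, {"x": 0, "y": 0, "z": 0, "wx": 0, "wy": 0, "wz": 0, "claw": 50}, {"x": 0, "y": 0, "z": 0, "wx": 0, "wy": 0, "wz": 0, "claw": 50}, {"x": 0, "y": 0, "z": 0, "wx": 0, "wy": 0, "wz": 0, "claw": 50}]' --grip_force 40

```text
time_s: 41.17
position: [0.4681, 0.0831, 0.0282]
eef_rot: [-0.002, 1.568, -0.076]
force: [-3.1, -1.8, 9.5]
grip_width: 0.0586
```

Emit:
play_rows --deltas '[{"x": 0, "y": 0, "z": 0.01, "wx": 0, "wy": 0, "wz": 0, "claw": 50}, {"x": 0, "y": 0, "z": 0.03, "wx": 0, "wy": 0, "wz": 0, "claw": 50}, {"x": 0, "y": 0, "z": 0.035, "wx": 0, "wy": 0, "wz": 0, "claw": 50}, {"x": 0, "y": -0.015, "z": 0.025, "wx": 0, "wy": 0, "wz": 0, "claw": 50}, {"x": -0.003, "y": -0.036, "z": 0, "wx": 0, "wy": 0, "wz": 0, "claw": 50}, {"x": -0.003, "y": -0.036, "z": 0, "wx": 0, "wy": 0, "wz": 0, "claw": 50}, {"x": -0.003, "y": -0.036, "z": 0, "wx": 0, "wy": 0, "wz": 0, "claw": 50}, {"x": -0.003, "y": -0.036, "z": 0, "wx": 0, "wy": 0, "wz": 0, "claw": 50}, {"x": -0.003, "y": -0.036, "z": 0, "wx": 0, "wy": 0, "wz": 0, "claw": 50}, {"x": -0.003, "y": -0.036, "z": 0, "wx": 0, "wy": 0, "wz": 0, "claw": 50}, {"x": -0.003, "y": -0.036, "z": 0, "wx": 0, "wy": 0, "wz": 0, "claw": 50}, {"x": -0.003, "y": -0.036, "z": 0, "wx": 0, "wy": 0, "wz": 0, "claw": 50}]'

```text
time_s: 42.17
position: [0.4429, -0.2217, 0.1281]
eef_rot: [-0.531, 1.569, -0.605]
force: [1.0, 0.2, -0.1]
grip_width: 0.0584
```

Emit:
play_rows --deltas '[{"x": 0, "y": -0.036, "z": 0, "wx": 0, "wy": 0, "wz": 0, "claw": 50}, {"x": 0, "y": -0.022, "z": 0, "wx": 0, "wy": 0, "wz": 0, "claw": 50}, {"x": 0, "y": 0, "z": -0.03, "wx": 0, "wy": 0, "wz": 0, "claw": 50}, {"x": 0, "y": 0, "z": 0, "wx": 0, "wy": 0, "wz": 0, "claw": 50}]'

```text
time_s: 42.5
position: [0.4418, -0.278, 0.0939]
eef_rot: [2.513, 1.567, 2.436]
force: [-1.3, 1.0, -2.7]
grip_width: 0.0586
```

Emit:
play_rows --deltas '[{"x": 0.001, "y": 0, "z": -0.03, "wx": 0, "wy": 0, "wz": 0, "claw": 50}, {"x": 0, "y": 0, "z": -0.03, "wx": 0, "wy": 0, "wz": 0, "claw": 50}, {"x": 0, "y": 0, "z": -0.017, "wx": 0, "wy": 0, "wz": 0, "claw": 50}, {"x": 0, "y": 0, "z": -0.008, "wx": 0, "wy": 0, "wz": 0, "claw": 50}, {"x": 0, "y": 0, "z": -0.004, "wx": 0, "wy": 0, "wz": 0, "claw": 50}, {"x": 0, "y": 0, "z": -0.001, "wx": 0, "wy": 0, "wz": 0, "claw": 50}, {"x": 0, "y": 0, "z": 0, "wx": 0, "wy": 0, "wz": 0, "claw": 50}, {"x": 0, "y": 0, "z": 0, "wx": 0, "wy": 0, "wz": 0, "claw": 50}]'

```text
time_s: 43.17
position: [0.4448, -0.2781, 0.0078]
eef_rot: [-0.643, 1.569, -0.718]
force: [0.1, -0.8, -0.1]
grip_width: 0.0583
```

Emit:
play_rows --deltas '[{"x": 0, "y": 0, "z": -0.003, "wx": 0, "wy": 0, "wz": 0, "claw": 50}, {"x": 0, "y": 0, "z": -0.0025, "wx": 0, "wy": 0, "wz": 0, "claw": 50}, {"x": 0, "y": 0, "z": -0.0015, "wx": 0, "wy": 0, "wz": 0, "claw": 50}, {"x": 0, "y": 0, "z": 0, "wx": 0, "wy": 0, "wz": 0, "claw": 50}]'

```text
time_s: 43.5
position: [0.4444, -0.2779, 0.0002]
eef_rot: [-0.732, 1.57, -0.807]
force: [-4.9, 4.2, 14.0]
grip_width: 0.0582
```

Emit:
play_rows --deltas '[{"x": 0, "y": 0, "z": 0.0005, "wx": 0, "wy": 0, "wz": 0, "claw": 75}, {"x": 0, "y": 0, "z": 0, "wx": 0, "wy": 0, "wz": 0, "claw": 90}, {"x": 0, "y": 0, "z": 0, "wx": 0, "wy": 0, "wz": 0, "claw": 90}, {"x": 0, "y": 0, "z": 0.01, "wx": 0, "wy": 0, "wz": 0, "claw": 90}, {"x": 0, "y": 0, "z": 0.03, "wx": 0, "wy": 0, "wz": 0, "claw": 90}, {"x": 0, "y": 0, "z": 0.04, "wx": 0, "wy": 0, "wz": 0, "claw": 90}, {"x": 0, "y": 0, "z": 0.04, "wx": 0, "wy": 0, "wz": 0, "claw": 90}, {"x": 0, "y": 0, "z": 0.03, "wx": 0, "wy": 0, "wz": 0, "claw": 90}]'

```text
time_s: 44.17
position: [0.4444, -0.2779, 0.1539]
eef_rot: [-0.654, 1.568, -0.729]
force: [0.3, 0.0, 0.0]
grip_width: 0.0771
```

Run:
```python
from dish import *
s=manip.state();print(s["position"],s["grip_width"])
c=cap("wrist"); fit(c,.014,.026,(.36,.54,-.42,-.14),"tray")
```

```text
[ 0.44436935 -0.27787906  0.15393895] 0.07706142592330424
tray centre 0.4446 -0.2762 r 0.0274 mean [ 0.4446 -0.2754] z50/95 [0.0187 0.0198] 3271
tray centre 0.4519 -0.3504 r 0.0276 mean [ 0.4519 -0.349 ] z50/95 [0.0187 0.0198] 2704
```

Emit:
play_rows --deltas '[{"x": 0, "y": 0.02, "z": 0.02, "wx": 0, "wy": 0, "wz": 0, "claw": 100}, {"x": 0, "y": 0.036, "z": 0.02, "wx": 0, "wy": 0, "wz": 0, "claw": 100}, {"x": 0, "y": 0.036, "z": 0.02, "wx": 0, "wy": 0, "wz": 0, "claw": 100}, {"x": 0, "y": 0.036, "z": 0.01, "wx": 0, "wy": 0, "wz": 0, "claw": 100}, {"x": 0, "y": 0.036, "z": 0, "wx": 0, "wy": 0, "wz": 0, "claw": 100}, {"x": 0, "y": 0.036, "z": 0, "wx": 0, "wy": 0, "wz": 0, "claw": 100}, {"x": 0, "y": 0.036, "z": 0, "wx": 0, "wy": 0, "wz": 0, "claw": 100}, {"x": 0, "y": 0.036, "z": 0, "wx": 0, "wy": 0, "wz": 0, "claw": 100}, {"x": 0, "y": 0.036, "z": 0, "wx": 0, "wy": 0, "wz": 0, "claw": 100}, {"x": 0, "y": 0.036, "z": 0, "wx": 0, "wy": 0, "wz": 0, "claw": 100}, {"x": 0, "y": 0.036, "z": 0, "wx": 0, "wy": 0, "wz": 0, "claw": 100}, {"x": 0, "y": 0.036, "z": 0, "wx": 0, "wy": 0, "wz": 0, "claw": 100}]'

```text
time_s: 45.22
position: [0.4436, 0.14, 0.2207]
eef_rot: [0.275, 1.57, 0.2]
force: [1.5, -0.9, -0.6]
grip_width: 0.0856
```

Emit:
play_rows --deltas '[{"x": 0, "y": 0.036, "z": 0, "wx": 0, "wy": 0, "wz": 0, "claw": 100}, {"x": 0, "y": 0.036, "z": 0, "wx": 0, "wy": 0, "wz": 0, "claw": 100}, {"x": 0, "y": 0.036, "z": 0, "wx": 0, "wy": 0, "wz": 0, "claw": 100}, {"x": 0, "y": 0.03, "z": 0, "wx": 0, "wy": 0, "wz": 0, "claw": 100}, {"x": 0, "y": 0.015, "z": 0, "wx": 0, "wy": 0, "wz": 0, "claw": 100}, {"x": 0, "y": 0, "z": 0, "wx": 0, "wy": 0, "wz": 0, "claw": 100}]'

```text
time_s: 45.72
position: [0.4436, 0.2939, 0.2201]
eef_rot: [2.459, 1.57, 2.386]
force: [1.0, -0.9, -0.3]
grip_width: 0.0859
```

Run:
```python
from dish import *
s=manip.state();print(s["position"],s["eef_rot"][2]-s["eef_rot"][0],s["grip_width"])
c=cap("wrist");save(c,"w11.png",1.2); fit(c,.010,.03,(.34,.55,.15,.5),"pad")
```

```text
[0.44356619 0.29391203 0.22012881] -0.07218687026750903 0.08592320764577337
pad centre 0.4526 0.3915 r 0.0301 mean [0.4527 0.392 ] z50/95 [0.0177 0.0189] 3354
```

Emit:
play_rows --deltas '[{"x": 0.003, "y": 0.032, "z": -0.01, "wx": 0, "wy": 0, "wz": 0, "claw": 100}, {"x": 0.003, "y": 0.033, "z": -0.02, "wx": 0, "wy": 0, "wz": 0, "claw": 100}, {"x": 0.003, "y": 0.0326, "z": -0.03, "wx": 0, "wy": 0, "wz": 0, "claw": 100}, {"x": 0, "y": 0, "z": -0.03, "wx": 0, "wy": 0, "wz": 0, "claw": 100}, {"x": 0, "y": 0, "z": -0.04, "wx": 0, "wy": 0, "wz": 0, "claw": 100}, {"x": 0, "y": 0, "z": -0.04, "wx": 0, "wy": 0, "wz": 0, "claw": 100}, {"x": 0, "y": 0, "z": -0.02, "wx": 0, "wy": 0, "wz": 0, "claw": 100}, {"x": 0, "y": 0, "z": -0.01, "wx": 0, "wy": 0, "wz": 0, "claw": 100}, {"x": 0, "y": 0, "z": 0, "wx": 0, "wy": 0, "wz": 0, "claw": 100}, {"x": 0, "y": 0, "z": 0, "wx": 0, "wy": 0, "wz": 0, "claw": 100}]'

```text
time_s: 46.6
position: [0.4538, 0.3866, 0.0231]
eef_rot: [0.652, 1.57, 0.576]
force: [0.4, 0.8, 1.4]
grip_width: 0.0855
```

Emit:
play_rows --deltas '[{"x": -0.0012, "y": 0.0048, "z": -0.008, "wx": 0, "wy": 0, "wz": 0, "claw": 100}, {"x": 0, "y": 0, "z": -0.008, "wx": 0, "wy": 0, "wz": 0, "claw": 100}, {"x": 0, "y": 0, "z": -0.0085, "wx": 0, "wy": 0, "wz": 0, "claw": 100}, {"x": 0, "y": 0, "z": 0, "wx": 0, "wy": 0, "wz": 0, "claw": 100}, {"x": 0, "y": 0, "z": 0, "wx": 0, "wy": 0, "wz": 0, "claw": 50}, {"x": 0, "y": 0, "z": 0, "wx": 0, "wy": 0, "wz": 0, "claw": 50}, {"x": 0, "y": 0, "z": 0, "wx": 0, "wy": 0, "wz": 0, "claw": 50}, {"x": 0, "y": 0, "z": 0, "wx": 0, "wy": 0, "wz": 0, "claw": 50}, {"x": 0, "y": 0, "z": 0, "wx": 0, "wy": 0, "wz": 0, "claw": 50}]'

```text
time_s: 47.35
position: [0.4521, 0.3918, -0.0021]
eef_rot: [0.773, 1.57, 0.698]
force: [-0.7, -0.6, 5.8]
grip_width: 0.0588
```

Emit:
play_rows --deltas '[{"x": 0, "y": 0, "z": 0.01, "wx": 0, "wy": 0, "wz": 0, "claw": 50}, {"x": 0, "y": 0, "z": 0.03, "wx": 0, "wy": 0, "wz": 0, "claw": 50}, {"x": 0, "y": 0, "z": 0.035, "wx": 0, "wy": 0, "wz": 0, "claw": 50}, {"x": 0, "y": -0.015, "z": 0.035, "wx": 0, "wy": 0, "wz": 0, "claw": 50}, {"x": 0.0007, "y": -0.034, "z": 0, "wx": 0, "wy": 0, "wz": 0, "claw": 50}, {"x": 0.0007, "y": -0.034, "z": 0, "wx": 0, "wy": 0, "wz": 0, "claw": 50}, {"x": 0.0007, "y": -0.034, "z": 0, "wx": 0, "wy": 0, "wz": 0, "claw": 50}, {"x": 0.0007, "y": -0.034, "z": 0, "wx": 0, "wy": 0, "wz": 0, "claw": 50}, {"x": 0.0007, "y": -0.034, "z": 0, "wx": 0, "wy": 0, "wz": 0, "claw": 50}, {"x": 0.0007, "y": -0.034, "z": 0, "wx": 0, "wy": 0, "wz": 0, "claw": 50}, {"x": 0.0007, "y": -0.034, "z": 0, "wx": 0, "wy": 0, "wz": 0, "claw": 50}, {"x": 0.0007, "y": -0.034, "z": 0, "wx": 0, "wy": 0, "wz": 0, "claw": 50}]'

```text
time_s: 48.35
position: [0.4571, 0.1031, 0.1081]
eef_rot: [0.146, 1.57, 0.071]
force: [0.5, -0.1, 0.1]
grip_width: 0.0587
```

Emit:
play_rows --deltas '[{"x": 0.0007, "y": -0.034, "z": 0, "wx": 0, "wy": 0, "wz": 0, "claw": 50}, {"x": 0.0007, "y": -0.034, "z": 0, "wx": 0, "wy": 0, "wz": 0, "claw": 50}, {"x": 0.0003, "y": -0.034, "z": 0, "wx": 0, "wy": 0, "wz": 0, "claw": 50}, {"x": 0, "y": -0.032, "z": 0, "wx": 0, "wy": 0, "wz": 0, "claw": 50}, {"x": 0, "y": 0, "z": -0.01, "wx": 0, "wy": 0, "wz": 0, "claw": 50}, {"x": 0, "y": 0, "z": -0.01, "wx": 0, "wy": 0, "wz": 0, "claw": 50}, {"x": 0, "y": 0, "z": 0, "wx": 0, "wy": 0, "wz": 0, "claw": 50}]'

```text
time_s: 48.93
position: [0.4582, -0.029, 0.0857]
eef_rot: [2.89, 1.568, 2.815]
force: [-0.6, 0.7, -1.0]
grip_width: 0.0586
```

Emit:
play_rows --deltas '[{"x": 0.0005, "y": -0.0005, "z": -0.016, "wx": 0, "wy": 0, "wz": 0, "claw": 50}, {"x": 0, "y": 0, "z": -0.015, "wx": 0, "wy": 0, "wz": 0, "claw": 50}, {"x": 0, "y": 0, "z": -0.012, "wx": 0, "wy": 0, "wz": 0, "claw": 50}, {"x": 0, "y": 0, "z": -0.007, "wx": 0, "wy": 0, "wz": 0, "claw": 50}, {"x": 0, "y": 0, "z": -0.004, "wx": 0, "wy": 0, "wz": 0, "claw": 50}, {"x": 0, "y": 0, "z": -0.003, "wx": 0, "wy": 0, "wz": 0, "claw": 50}, {"x": 0, "y": 0, "z": 0, "wx": 0, "wy": 0, "wz": 0, "claw": 50}, {"x": 0, "y": 0, "z": 0, "wx": 0, "wy": 0, "wz": 0, "claw": 50}]'

```text
time_s: 49.6
position: [0.4598, -0.0297, 0.0307]
eef_rot: [-0.109, 1.57, -0.184]
force: [0.6, -0.8, -1.0]
grip_width: 0.0585
```

Emit:
play_rows --deltas '[{"x": -0.0003, "y": 0, "z": -0.0017, "wx": 0, "wy": 0, "wz": 0, "claw": 50}, {"x": 0, "y": 0, "z": -0.0014, "wx": 0, "wy": 0, "wz": 0, "claw": 50}, {"x": 0, "y": 0, "z": 0, "wx": 0, "wy": 0, "wz": 0, "claw": 50}, {"x": 0, "y": 0, "z": 0, "wx": 0, "wy": 0, "wz": 0, "claw": 80}, {"x": 0, "y": 0, "z": 0, "wx": 0, "wy": 0, "wz": 0, "claw": 95}, {"x": 0, "y": 0, "z": 0, "wx": 0, "wy": 0, "wz": 0, "claw": 95}, {"x": 0, "y": 0, "z": 0.01, "wx": 0, "wy": 0, "wz": 0, "claw": 95}, {"x": 0, "y": 0, "z": 0.03, "wx": 0, "wy": 0, "wz": 0, "claw": 95}, {"x": 0, "y": 0, "z": 0.04, "wx": 0, "wy": 0, "wz": 0, "claw": 95}, {"x": 0, "y": 0, "z": 0.03, "wx": 0, "wy": 0, "wz": 0, "claw": 70}]'

```text
time_s: 50.43
position: [0.4593, -0.0299, 0.1404]
eef_rot: [-0.154, 1.57, -0.229]
force: [0.4, -0.6, -0.0]
grip_width: 0.0709
```

Run:
```python
from dish import *
s=manip.state();print(s["position"],s["eef_rot"][2]-s["eef_rot"][0],s["grip_width"])
c=cap("wrist"); fit(c,.044,.052,(.4,.52,-.08,.02))
```

```text
[ 0.45930745 -0.02987657  0.14042503] -0.0750224435738508 0.07092539442091582
 centre 0.4620 0.0118 r 0.0115 mean [0.462  0.0123] z50/95 [0.0502 0.0517] 606
 centre 0.4594 -0.0301 r 0.0303 mean [ 0.4594 -0.0289] z50/95 [0.0467 0.0477] 5153
 centre 0.4562 -0.0698 r 0.0116 mean [ 0.4561 -0.0696] z50/95 [0.0502 0.0517] 429
```

Emit:
play_rows --deltas '[{"x": 0, "y": -0.004, "z": 0, "wx": 0, "wy": 0, "wz": 0.11, "claw": 28}, {"x": -0.0006, "y": -0.008, "z": 0, "wx": 0, "wy": 0, "wz": 0.12, "claw": 28}, {"x": -0.0006, "y": -0.008, "z": 0, "wx": 0, "wy": 0, "wz": 0.12, "claw": 28}, {"x": -0.0006, "y": -0.008, "z": 0, "wx": 0, "wy": 0, "wz": 0.12, "claw": 28}, {"x": -0.0006, "y": -0.008, "z": 0, "wx": 0, "wy": 0, "wz": 0.12, "claw": 28}, {"x": -0.0006, "y": -0.008, "z": 0, "wx": 0, "wy": 0, "wz": 0.12, "claw": 28}, {"x": -0.0006, "y": -0.008, "z": 0, "wx": 0, "wy": 0, "wz": 0.12, "claw": 28}, {"x": -0.0006, "y": -0.008, "z": 0, "wx": 0, "wy": 0, "wz": 0.12, "claw": 28}, {"x": -0.0006, "y": -0.008, "z": 0, "wx": 0, "wy": 0, "wz": 0.12, "claw": 28}, {"x": -0.0006, "y": -0.008, "z": 0, "wx": 0, "wy": 0, "wz": 0.12, "claw": 28}, {"x": -0.0006, "y": -0.008, "z": 0, "wx": 0, "wy": 0, "wz": 0.12, "claw": 28}, {"x": -0.0006, "y": -0.003, "z": 0, "wx": 0, "wy": 0, "wz": 0.12, "claw": 28}]'

```text
time_s: 51.48
position: [0.4527, -0.1177, 0.1379]
eef_rot: [-2.295, 1.57, -0.934]
force: [-0.3, -0.2, -0.1]
grip_width: 0.0237
```

Emit:
play_rows --deltas '[{"x": 0, "y": 0, "z": 0, "wx": 0, "wy": 0, "wz": 0.12, "claw": 28}, {"x": 0, "y": 0, "z": 0, "wx": 0, "wy": 0, "wz": 0.02, "claw": 28}, {"x": 0, "y": 0, "z": 0, "wx": 0, "wy": 0, "wz": 0, "claw": 28}]'

```text
time_s: 51.73
position: [0.4527, -0.1169, 0.1377]
eef_rot: [-2.084, 1.57, -0.591]
force: [0.5, -0.3, -0.2]
grip_width: 0.0242
```

Seated; swing the third.

Emit:
play_rows --deltas '[{"x": 0, "y": 0.0005, "z": -0.03, "wx": 0, "wy": 0, "wz": 0, "claw": 28}, {"x": 0, "y": 0, "z": -0.03, "wx": 0, "wy": 0, "wz": 0, "claw": 28}, {"x": 0, "y": 0, "z": -0.03, "wx": 0, "wy": 0, "wz": 0, "claw": 28}, {"x": 0, "y": 0, "z": -0.018, "wx": 0, "wy": 0, "wz": 0, "claw": 28}, {"x": 0, "y": 0, "z": -0.008, "wx": 0, "wy": 0, "wz": 0, "claw": 28}, {"x": 0, "y": 0, "z": 0, "wx": 0, "wy": 0, "wz": 0, "claw": 28}, {"x": 0, "y": 0, "z": 0, "wx": 0, "wy": 0, "wz": 0, "claw": 0}, {"x": 0, "y": 0, "z": 0, "wx": 0, "wy": 0, "wz": 0, "claw": 0}, {"x": 0, "y": 0, "z": 0, "wx": 0, "wy": 0, "wz": 0, "claw": 0}, {"x": 0, "y": 0, "z": 0, "wx": 0, "wy": 0, "wz": 0, "claw": 0}]' --grip_force 60

```text
time_s: 52.57
position: [0.4529, -0.1168, 0.0225]
eef_rot: [-2.592, 1.569, -1.098]
force: [-4.2, -3.1, -3.9]
grip_width: 0.014
```

Emit:
play_rows --deltas '[{"x": 0, "y": 0.0005, "z": 0.0125, "wx": 0, "wy": 0, "wz": 0, "claw": 0}, {"x": 0.0001, "y": 0.0016, "z": 0.0124, "wx": 0, "wy": 0, "wz": 0, "claw": 0}, {"x": 0.0002, "y": 0.0027, "z": 0.0122, "wx": 0, "wy": 0, "wz": 0, "claw": 0}, {"x": 0.0003, "y": 0.0038, "z": 0.0119, "wx": 0, "wy": 0, "wz": 0, "claw": 0}, {"x": 0.0004, "y": 0.0048, "z": 0.0116, "wx": 0, "wy": 0, "wz": 0, "claw": 0}, {"x": 0.0004, "y": 0.0058, "z": 0.0111, "wx": 0, "wy": 0, "wz": 0, "claw": 0}, {"x": 0.0005, "y": 0.0067, "z": 0.0106, "wx": 0, "wy": 0, "wz": 0, "claw": 0}, {"x": 0.0006, "y": 0.0076, "z": 0.0099, "wx": 0, "wy": 0, "wz": 0, "claw": 0}, {"x": 0.0006, "y": 0.0084, "z": 0.0092, "wx": 0, "wy": 0, "wz": 0, "claw": 0}, {"x": 0.0007, "y": 0.0092, "z": 0.0085, "wx": 0, "wy": 0, "wz": 0, "claw": 0}, {"x": 0.0008, "y": 0.0099, "z": 0.0076, "wx": 0, "wy": 0, "wz": 0, "claw": 0}, {"x": 0.0008, "y": 0.0105, "z": 0.0067, "wx": 0, "wy": 0, "wz": 0, "claw": 0}]'

```text
time_s: 53.57
position: [0.4582, -0.0445, 0.1469]
eef_rot: [-2.533, 1.569, -1.039]
force: [-3.0, -4.3, -1.3]
grip_width: 0.0139
```

Emit:
play_rows --deltas '[{"x": 0.0008, "y": 0.0111, "z": 0.0056, "wx": 0, "wy": 0, "wz": 0, "claw": 0}, {"x": 0.0009, "y": 0.0115, "z": 0.0046, "wx": 0, "wy": 0, "wz": 0, "claw": 0}, {"x": 0.0009, "y": 0.0119, "z": 0.0036, "wx": 0, "wy": 0, "wz": 0, "claw": 0}, {"x": 0.0009, "y": 0.0122, "z": 0.0025, "wx": 0, "wy": 0, "wz": 0, "claw": 0}, {"x": 0.0009, "y": 0.0124, "z": 0.0016, "wx": 0, "wy": 0, "wz": 0, "claw": 0}, {"x": 0.0009, "y": 0.0125, "z": 0.0005, "wx": 0, "wy": 0, "wz": 0, "claw": 0}, {"x": 0.0009, "y": 0.0125, "z": -0.0005, "wx": 0, "wy": 0, "wz": 0, "claw": 0}, {"x": 0.0009, "y": 0.0124, "z": -0.0016, "wx": 0, "wy": 0, "wz": 0, "claw": 0}, {"x": 0.0009, "y": 0.0122, "z": -0.0027, "wx": 0, "wy": 0, "wz": 0, "claw": 0}, {"x": 0.0009, "y": 0.0119, "z": -0.0038, "wx": 0, "wy": 0, "wz": 0, "claw": 0}, {"x": 0.0009, "y": 0.0115, "z": -0.0048, "wx": 0, "wy": 0, "wz": 0, "claw": 0}, {"x": 0.0008, "y": 0.0111, "z": -0.0058, "wx": 0, "wy": 0, "wz": 0, "claw": 0}]'

```text
time_s: 54.57
position: [0.4689, 0.0997, 0.1459]
eef_rot: [-1.196, 1.569, 0.299]
force: [-2.9, -0.7, 2.9]
grip_width: 0.0139
```

Emit:
play_rows --deltas '[{"x": 0.0008, "y": 0.0103, "z": -0.0067, "wx": 0, "wy": 0, "wz": 0, "claw": 0}, {"x": 0.0008, "y": 0.0097, "z": -0.0076, "wx": 0, "wy": 0, "wz": 0, "claw": 0}, {"x": 0.0007, "y": 0.0091, "z": -0.0085, "wx": 0, "wy": 0, "wz": 0, "claw": 0}, {"x": 0.0006, "y": 0.0083, "z": -0.0092, "wx": 0, "wy": 0, "wz": 0, "claw": 0}, {"x": 0.0006, "y": 0.0075, "z": -0.0099, "wx": 0, "wy": 0, "wz": 0, "claw": 0}, {"x": 0.0005, "y": 0.0066, "z": -0.0106, "wx": 0, "wy": 0, "wz": 0, "claw": 0}, {"x": 0.0004, "y": 0.0057, "z": -0.0111, "wx": 0, "wy": 0, "wz": 0, "claw": 0}, {"x": 0.0004, "y": 0.0048, "z": -0.0116, "wx": 0, "wy": 0, "wz": 0, "claw": 0}, {"x": 0.0003, "y": 0.0038, "z": -0.0119, "wx": 0, "wy": 0, "wz": 0, "claw": 0}, {"x": 0.0002, "y": 0.0027, "z": -0.0122, "wx": 0, "wy": 0, "wz": 0, "claw": 0}, {"x": 0, "y": 0.0009, "z": -0.0062, "wx": 0, "wy": 0, "wz": 0, "claw": 0}, {"x": 0, "y": 0.0007, "z": -0.0062, "wx": 0, "wy": 0, "wz": 0, "claw": 0}]'

```text
time_s: 55.57
position: [0.474, 0.1699, 0.0331]
eef_rot: [-0.212, 1.569, 1.283]
force: [-0.9, 4.5, 1.6]
grip_width: 0.014
```

Emit:
play_rows --deltas '[{"x": 0, "y": 0.0003, "z": -0.003, "wx": 0, "wy": 0, "wz": 0, "claw": 0}, {"x": 0, "y": 0.0002, "z": -0.0025, "wx": 0, "wy": 0, "wz": 0, "claw": 0}, {"x": 0, "y": 0.0001, "z": -0.002, "wx": 0, "wy": 0, "wz": 0, "claw": 0}, {"x": 0, "y": 0.0001, "z": -0.0015, "wx": 0, "wy": 0, "wz": 0, "claw": 0}, {"x": 0, "y": 0.0, "z": -0.0015, "wx": 0, "wy": 0, "wz": 0, "claw": 0}, {"x": 0, "y": 0.0, "z": -0.001, "wx": 0, "wy": 0, "wz": 0, "claw": 0}, {"x": 0, "y": 0.0, "z": 0, "wx": 0, "wy": 0, "wz": 0, "claw": 0}]'

```text
time_s: 56.15
position: [0.4741, 0.1703, 0.0219]
eef_rot: [-0.331, 1.57, 1.164]
force: [-1.2, 5.7, -2.3]
grip_width: 0.0141
```

Emit:
play_rows --deltas '[{"x": 0, "y": 0.0003, "z": -0.0007, "wx": 0, "wy": 0, "wz": 0, "claw": 0}, {"x": 0, "y": 0.0, "z": -0.0006, "wx": 0, "wy": 0, "wz": 0, "claw": 0}, {"x": 0, "y": 0.0, "z": 0, "wx": 0, "wy": 0, "wz": 0, "claw": 0}, {"x": 0, "y": 0.0, "z": 0, "wx": 0, "wy": 0, "wz": 0, "claw": 0}]'

```text
time_s: 56.48
position: [0.4743, 0.1704, 0.0216]
eef_rot: [-0.86, 1.57, 0.635]
force: [-9.2, 1.3, 18.8]
grip_width: 0.0145
```

Emit:
play_rows --deltas '[{"x": 0, "y": -0.0005, "z": 0.0125, "wx": 0, "wy": 0, "wz": 0, "claw": 0}, {"x": -0.0001, "y": -0.0016, "z": 0.0124, "wx": 0, "wy": 0, "wz": 0, "claw": 0}, {"x": -0.0005, "y": -0.0065, "z": 0.0241, "wx": 0, "wy": 0, "wz": 0, "claw": 0}, {"x": -0.0008, "y": -0.0106, "z": 0.0227, "wx": 0, "wy": 0, "wz": 0, "claw": 0}, {"x": -0.0011, "y": -0.0143, "z": 0.0205, "wx": 0, "wy": 0, "wz": 0, "claw": 0}, {"x": -0.0013, "y": -0.0176, "z": 0.0177, "wx": 0, "wy": 0, "wz": 0, "claw": 0}, {"x": -0.0016, "y": -0.0204, "z": 0.0143, "wx": 0, "wy": 0, "wz": 0, "claw": 0}, {"x": -0.0017, "y": -0.0226, "z": 0.0106, "wx": 0, "wy": 0, "wz": 0, "claw": 0}, {"x": -0.0018, "y": -0.0241, "z": 0.0065, "wx": 0, "wy": 0, "wz": 0, "claw": 0}, {"x": -0.0018, "y": -0.0249, "z": 0.0021, "wx": 0, "wy": 0, "wz": 0, "claw": 0}]'

```text
time_s: 57.32
position: [0.4635, 0.0263, 0.1659]
eef_rot: [-1.288, 1.568, 0.208]
force: [-4.1, 3.0, -0.4]
grip_width: 0.0142
```

Emit:
play_rows --deltas '[{"x": -0.0018, "y": -0.0249, "z": -0.0021, "wx": 0, "wy": 0, "wz": 0, "claw": 0}, {"x": -0.0018, "y": -0.0241, "z": -0.0065, "wx": 0, "wy": 0, "wz": 0, "claw": 0}, {"x": -0.0017, "y": -0.0226, "z": -0.0106, "wx": 0, "wy": 0, "wz": 0, "claw": 0}, {"x": -0.0016, "y": -0.0204, "z": -0.0143, "wx": 0, "wy": 0, "wz": 0, "claw": 0}, {"x": -0.0013, "y": -0.0176, "z": -0.0177, "wx": 0, "wy": 0, "wz": 0, "claw": 0}, {"x": -0.0011, "y": -0.0143, "z": -0.0205, "wx": 0, "wy": 0, "wz": 0, "claw": 0}, {"x": -0.0008, "y": -0.0106, "z": -0.0227, "wx": 0, "wy": 0, "wz": 0, "claw": 0}, {"x": -0.0005, "y": -0.0065, "z": -0.0241, "wx": 0, "wy": 0, "wz": 0, "claw": 0}, {"x": -0.0001, "y": -0.0009, "z": -0.0062, "wx": 0, "wy": 0, "wz": 0, "claw": 0}, {"x": 0, "y": -0.0007, "z": -0.0062, "wx": 0, "wy": 0, "wz": 0, "claw": 0}, {"x": 0, "y": 0, "z": -0.003, "wx": 0, "wy": 0, "wz": 0, "claw": 0}, {"x": 0, "y": 0, "z": -0.002, "wx": 0, "wy": 0, "wz": 0, "claw": 0}]'

```text
time_s: 58.32
position: [0.4529, -0.1166, 0.0279]
eef_rot: [-2.92, 1.569, -1.424]
force: [-4.1, -7.6, 1.8]
grip_width: 0.0144
```

Emit:
play_rows --deltas '[{"x": 0, "y": 0, "z": -0.0025, "wx": 0, "wy": 0, "wz": 0, "claw": 0}, {"x": 0, "y": 0, "z": -0.002, "wx": 0, "wy": 0, "wz": 0, "claw": 0}, {"x": 0, "y": 0, "z": -0.0015, "wx": 0, "wy": 0, "wz": 0, "claw": 0}, {"x": 0, "y": 0, "z": -0.0012, "wx": 0, "wy": 0, "wz": 0, "claw": 0}, {"x": 0, "y": 0, "z": 0, "wx": 0, "wy": 0, "wz": 0, "claw": 0}]'

```text
time_s: 58.73
position: [0.453, -0.1168, 0.0217]
eef_rot: [-2.745, 1.569, -1.25]
force: [-7.5, -7.7, 11.2]
grip_width: 0.0139
```

Emit:
play_rows --deltas '[{"x": 0, "y": 0, "z": 0, "wx": 0, "wy": 0, "wz": 0, "claw": 28}, {"x": 0, "y": 0, "z": 0, "wx": 0, "wy": 0, "wz": 0, "claw": 28}, {"x": 0, "y": 0, "z": 0, "wx": 0, "wy": 0, "wz": 0, "claw": 28}, {"x": 0, "y": 0, "z": 0.01, "wx": 0, "wy": 0, "wz": 0, "claw": 28}, {"x": 0, "y": 0, "z": 0.03, "wx": 0, "wy": 0, "wz": 0, "claw": 28}, {"x": 0, "y": 0, "z": 0.04, "wx": 0, "wy": 0, "wz": 0, "claw": 28}, {"x": 0, "y": 0, "z": 0.04, "wx": 0, "wy": 0, "wz": 0, "claw": 28}, {"x": 0.0005, "y": 0.007, "z": 0.02, "wx": 0, "wy": 0, "wz": -0.11, "claw": 95}, {"x": 0.0012, "y": 0.016, "z": 0, "wx": 0, "wy": 0, "wz": -0.12, "claw": 95}, {"x": 0.0012, "y": 0.016, "z": 0, "wx": 0, "wy": 0, "wz": -0.12, "claw": 95}, {"x": 0.0012, "y": 0.016, "z": 0, "wx": 0, "wy": 0, "wz": -0.12, "claw": 95}, {"x": 0.0012, "y": 0.016, "z": 0, "wx": 0, "wy": 0, "wz": -0.12, "claw": 95}]'

```text
time_s: 59.73
position: [0.4579, -0.0444, 0.1614]
eef_rot: [-1.097, 1.57, -0.198]
force: [-0.3, 0.5, 0.2]
grip_width: 0.0806
```

Emit:
play_rows --deltas '[{"x": 0.0012, "y": 0.016, "z": 0, "wx": 0, "wy": 0, "wz": -0.12, "claw": 95}, {"x": 0.0012, "y": 0.016, "z": 0, "wx": 0, "wy": 0, "wz": -0.12, "claw": 95}, {"x": 0.0012, "y": 0.016, "z": 0, "wx": 0, "wy": 0, "wz": -0.12, "claw": 95}, {"x": 0.0012, "y": 0.016, "z": 0, "wx": 0, "wy": 0, "wz": -0.12, "claw": 95}, {"x": 0.0012, "y": 0.016, "z": 0, "wx": 0, "wy": 0, "wz": -0.12, "claw": 95}, {"x": 0.0012, "y": 0.016, "z": 0, "wx": 0, "wy": 0, "wz": -0.12, "claw": 95}, {"x": 0.0012, "y": 0.016, "z": 0, "wx": 0, "wy": 0, "wz": -0.12, "claw": 95}, {"x": 0.0012, "y": 0.016, "z": 0, "wx": 0, "wy": 0, "wz": -0.12, "claw": 95}, {"x": 0, "y": 0, "z": 0, "wx": 0, "wy": 0, "wz": -0.02, "claw": 95}, {"x": 0, "y": 0, "z": 0, "wx": 0, "wy": 0, "wz": 0, "claw": 95}]'

```text
time_s: 60.57
position: [0.4674, 0.0833, 0.161]
eef_rot: [-0.031, 1.571, -0.104]
force: [-0.3, 0.1, 0.5]
grip_width: 0.0813
```

Run:
```python
from dish import *
s=manip.state();print(s["position"],s["eef_rot"][2]-s["eef_rot"][0],s["grip_width"])
c=cap("wrist");save(c,"w12.png",1.2); fit(c,.042,.056,(.4,.54,.04,.14),"nests")
# lever pad
p=cloud(c);hsv=cv2.cvtColor(c["color"],cv2.COLOR_RGB2HSV).astype(int);H,S,V=[hsv[...,i] for i in range(3)]
m=((H<6)|(H>174))&(S>150)&(p[...,2]>.045)&(p[...,2]<.06)&(p[...,0]<.65)&(p[...,1]<0)
q=p[m];print(len(q),q.min(0),q.max(0)) if len(q) else 0
```

```text
[0.46738948 0.08325395 0.16100504] -0.07311393288924328 0.08132524462508665
nests centre 0.4664 0.0847 r 0.0276 mean [0.4665 0.0859] z50/95 [0.0467 0.0478] 3753
10 [ 0.61923844 -0.04172197  0.04715134] [ 0.62234323 -0.03449365  0.04978684]
```

Emit:
play_rows --deltas '[{"x": -0.0005, "y": 0.0005, "z": -0.03, "wx": 0, "wy": 0, "wz": 0, "claw": 95}, {"x": 0, "y": 0, "z": -0.035, "wx": 0, "wy": 0, "wz": 0, "claw": 95}, {"x": 0, "y": 0, "z": 0, "wx": 0, "wy": 0, "wz": 0, "claw": 95}]'

```text
time_s: 60.87
position: [0.4643, 0.0825, 0.0906]
eef_rot: [-3.043, 1.564, -3.116]
force: [-0.4, -0.3, -1.3]
grip_width: 0.0813
```

Emit:
play_rows --deltas '[{"x": 0.003, "y": 0.001, "z": -0.025, "wx": 0, "wy": 0, "wz": 0, "claw": 95}, {"x": 0, "y": 0, "z": -0.02, "wx": 0, "wy": 0, "wz": 0, "claw": 95}, {"x": 0, "y": 0, "z": -0.01, "wx": 0, "wy": 0, "wz": 0, "claw": 95}, {"x": 0, "y": 0, "z": -0.004, "wx": 0, "wy": 0, "wz": 0, "claw": 95}, {"x": 0, "y": 0, "z": 0, "wx": 0, "wy": 0, "wz": 0, "claw": 95}, {"x": 0, "y": 0, "z": 0, "wx": 0, "wy": 0, "wz": 0, "claw": 95}]'

```text
time_s: 61.37
position: [0.4706, 0.0841, 0.0377]
eef_rot: [0.081, 1.57, 0.006]
force: [0.7, 0.3, 1.1]
grip_width: 0.0811
```

Emit:
play_rows --deltas '[{"x": -0.0028, "y": -0.0005, "z": -0.005, "wx": 0, "wy": 0, "wz": 0, "claw": 95}, {"x": 0, "y": 0, "z": -0.0045, "wx": 0, "wy": 0, "wz": 0, "claw": 95}, {"x": 0, "y": 0, "z": 0, "wx": 0, "wy": 0, "wz": 0, "claw": 95}, {"x": 0, "y": 0, "z": 0, "wx": 0, "wy": 0, "wz": 0, "claw": 50}, {"x": 0, "y": 0, "z": 0, "wx": 0, "wy": 0, "wz": 0, "claw": 50}, {"x": 0, "y": 0, "z": 0, "wx": 0, "wy": 0, "wz": 0, "claw": 50}, {"x": 0, "y": 0, "z": 0, "wx": 0, "wy": 0, "wz": 0, "claw": 50}, {"x": 0, "y": 0, "z": 0, "wx": 0, "wy": 0, "wz": 0, "claw": 50}]' --grip_force 40

```text
time_s: 62.03
position: [0.4675, 0.0837, 0.0273]
eef_rot: [0.043, 1.57, -0.032]
force: [-1.7, -0.3, 6.2]
grip_width: 0.0586
```

Emit:
play_rows --deltas '[{"x": 0, "y": 0, "z": 0.01, "wx": 0, "wy": 0, "wz": 0, "claw": 50}, {"x": 0, "y": 0, "z": 0.03, "wx": 0, "wy": 0, "wz": 0, "claw": 50}, {"x": 0, "y": 0, "z": 0.035, "wx": 0, "wy": 0, "wz": 0, "claw": 50}, {"x": 0, "y": -0.015, "z": 0.025, "wx": 0, "wy": 0, "wz": 0, "claw": 50}, {"x": -0.004, "y": -0.036, "z": 0, "wx": 0, "wy": 0, "wz": 0, "claw": 50}, {"x": -0.004, "y": -0.036, "z": 0, "wx": 0, "wy": 0, "wz": 0, "claw": 50}, {"x": -0.004, "y": -0.036, "z": 0, "wx": 0, "wy": 0, "wz": 0, "claw": 50}, {"x": -0.004, "y": -0.036, "z": 0, "wx": 0, "wy": 0, "wz": 0, "claw": 50}, {"x": -0.005, "y": -0.036, "z": 0, "wx": 0, "wy": 0, "wz": 0, "claw": 50}, {"x": -0.005, "y": -0.036, "z": 0, "wx": 0, "wy": 0, "wz": 0, "claw": 50}, {"x": -0.005, "y": -0.036, "z": 0, "wx": 0, "wy": 0, "wz": 0, "claw": 50}, {"x": -0.003, "y": -0.018, "z": 0, "wx": 0, "wy": 0, "wz": 0, "claw": 50}]'

```text
time_s: 63.03
position: [0.4325, -0.2046, 0.1277]
eef_rot: [-1.206, 1.57, -1.283]
force: [-0.1, 1.2, -0.5]
grip_width: 0.0584
```

Emit:
play_rows --deltas '[{"x": 0, "y": 0, "z": -0.02, "wx": 0, "wy": 0, "wz": 0, "claw": 50}, {"x": 0, "y": 0, "z": -0.02, "wx": 0, "wy": 0, "wz": 0, "claw": 50}, {"x": 0, "y": 0, "z": 0, "wx": 0, "wy": 0, "wz": 0, "claw": 50}, {"x": 0, "y": 0, "z": 0, "wx": 0, "wy": 0, "wz": 0, "claw": 50}]'

```text
time_s: 63.37
position: [0.4329, -0.2011, 0.0872]
eef_rot: [2.627, 1.569, 2.552]
force: [0.2, -0.2, 0.0]
grip_width: 0.0586
```

Emit:
play_rows --deltas '[{"x": 0.001, "y": -0.001, "z": -0.025, "wx": 0, "wy": 0, "wz": 0, "claw": 50}, {"x": 0, "y": 0, "z": -0.025, "wx": 0, "wy": 0, "wz": 0, "claw": 50}, {"x": 0, "y": 0, "z": -0.017, "wx": 0, "wy": 0, "wz": 0, "claw": 50}, {"x": 0, "y": 0, "z": -0.008, "wx": 0, "wy": 0, "wz": 0, "claw": 50}, {"x": 0, "y": 0, "z": -0.005, "wx": 0, "wy": 0, "wz": 0, "claw": 50}, {"x": 0, "y": 0, "z": 0, "wx": 0, "wy": 0, "wz": 0, "claw": 50}, {"x": 0, "y": 0, "z": 0, "wx": 0, "wy": 0, "wz": 0, "claw": 50}]'

```text
time_s: 63.95
position: [0.4348, -0.2026, 0.0081]
eef_rot: [-0.561, 1.57, -0.636]
force: [-0.3, -0.3, 0.5]
grip_width: 0.0586
```

Emit:
play_rows --deltas '[{"x": 0, "y": 0, "z": -0.004, "wx": 0, "wy": 0, "wz": 0, "claw": 50}, {"x": 0, "y": 0, "z": -0.0025, "wx": 0, "wy": 0, "wz": 0, "claw": 50}, {"x": 0, "y": 0, "z": -0.0015, "wx": 0, "wy": 0, "wz": 0, "claw": 50}, {"x": 0, "y": 0, "z": 0, "wx": 0, "wy": 0, "wz": 0, "claw": 50}]'

```text
time_s: 64.28
position: [0.4344, -0.2024, -0.0007]
eef_rot: [-0.581, 1.57, -0.656]
force: [-1.7, 1.4, 4.3]
grip_width: 0.0582
```

Emit:
play_rows --deltas '[{"x": 0, "y": 0, "z": 0.0005, "wx": 0, "wy": 0, "wz": 0, "claw": 75}, {"x": 0, "y": 0, "z": 0, "wx": 0, "wy": 0, "wz": 0, "claw": 90}, {"x": 0, "y": 0, "z": 0, "wx": 0, "wy": 0, "wz": 0, "claw": 90}, {"x": 0, "y": 0, "z": 0.01, "wx": 0, "wy": 0, "wz": 0, "claw": 90}, {"x": 0, "y": 0, "z": 0.03, "wx": 0, "wy": 0, "wz": 0, "claw": 90}, {"x": 0, "y": 0, "z": 0.04, "wx": 0, "wy": 0, "wz": 0, "claw": 90}, {"x": 0, "y": 0, "z": 0.04, "wx": 0, "wy": 0, "wz": 0, "claw": 90}, {"x": 0, "y": 0, "z": 0.03, "wx": 0, "wy": 0, "wz": 0, "claw": 90}]'

```text
time_s: 64.95
position: [0.4344, -0.2023, 0.1534]
eef_rot: [-0.541, 1.568, -0.615]
force: [0.1, -0.5, -0.4]
grip_width: 0.0766
```

Run:
```python
from dish import *
s=manip.state();print(s["position"],s["grip_width"])
c=cap("wrist"); fit(c,.014,.026,(.36,.54,-.42,-.14),"tray")
```

```text
[ 0.43435114 -0.2023285   0.15338604] 0.07657480050576931
tray centre 0.4345 -0.2013 r 0.0276 mean [ 0.4346 -0.2003] z50/95 [0.0187 0.0198] 3283
tray centre 0.4439 -0.2688 r 0.0277 mean [ 0.444  -0.2673] z50/95 [0.0186 0.0198] 2754
tray centre 0.4519 -0.3283 r 0.0281 mean [ 0.4519 -0.3265] z50/95 [0.0186 0.0197] 2397
```

Emit:
play_rows --deltas '[{"x": 0.01, "y": 0.015, "z": 0.02, "wx": 0, "wy": 0, "wz": 0, "claw": 50}, {"x": 0.025, "y": 0.03, "z": 0.02, "wx": 0, "wy": 0, "wz": 0, "claw": 0}, {"x": 0.025, "y": 0.03, "z": 0, "wx": 0, "wy": 0, "wz": 0, "claw": 0}, {"x": 0.025, "y": 0.03, "z": 0, "wx": 0, "wy": 0, "wz": 0, "claw": 0}, {"x": 0.025, "y": 0.03, "z": 0, "wx": 0, "wy": 0, "wz": 0, "claw": 0}, {"x": 0.025, "y": 0.03, "z": 0, "wx": 0, "wy": 0, "wz": 0, "claw": 0}, {"x": 0.025, "y": 0.03, "z": 0, "wx": 0, "wy": 0, "wz": 0, "claw": 0}, {"x": 0.007, "y": 0.01, "z": 0, "wx": 0, "wy": 0, "wz": 0, "claw": 0}, {"x": 0, "y": 0, "z": 0, "wx": 0, "wy": 0, "wz": 0, "claw": 0}]'

```text
time_s: 65.75
position: [0.601, 0.0038, 0.1883]
eef_rot: [2.425, 1.57, 2.353]
force: [0.0, -0.2, -0.3]
grip_width: 0.0003
```

Run:
```python
from dish import *
s=manip.state();print(s["position"],s["eef_rot"][2]-s["eef_rot"][0],s["grip_width"])
c=cap("wrist");save(c,"w13.png",1.2)
p=cloud(c);hsv=cv2.cvtColor(c["color"],cv2.COLOR_RGB2HSV).astype(int);H,S,V=[hsv[...,i] for i in range(3)]
m=((H<6)|(H>174))&(S>120)&(p[...,2]>.045)&(p[...,2]<.06)&(p[...,0]<.65)&(p[...,1]<-.02)&(p[...,1]>-.09)&(c["z_map"]>0)
q=p[m];r=cv2.minAreaRect((q[:,:2]*1000).astype(np.float32));print(len(q),r,np.median(q[:,2]))
```

```text
[0.60099267 0.00377086 0.18833707] -0.07202302371062963 0.00026772316905231315
504 ((610.71875, -48.091121673583984), (27.162328720092773, 23.33707618713379), 10.391877174377441) 0.04992443512949263
```

View pics/w13.png

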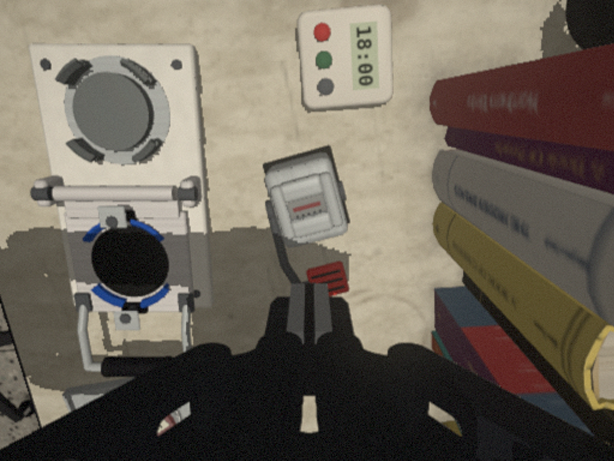

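The counter window shows the red bar, and the lever pad is at px (327,278), i.e. (0.611,-0.048). Dish 1 was knocked about 22 mm toward dish 2 in the tray, but all three still read flat. Now press the lever.

Emit:
play_rows --deltas '[{"x": 0.005, "y": -0.027, "z": -0.01, "wx": 0, "wy": 0, "wz": 0, "claw": 0}, {"x": 0.005, "y": -0.028, "z": -0.02, "wx": 0, "wy": 0, "wz": 0, "claw": 0}, {"x": 0, "y": 0, "z": -0.03, "wx": 0, "wy": 0, "wz": 0, "claw": 0}, {"x": 0, "y": 0, "z": -0.03, "wx": 0, "wy": 0, "wz": 0, "claw": 0}, {"x": 0, "y": 0, "z": -0.02, "wx": 0, "wy": 0, "wz": 0, "claw": 0}, {"x": 0, "y": 0, "z": -0.008, "wx": 0, "wy": 0, "wz": 0, "claw": 0}, {"x": 0, "y": 0, "z": 0, "wx": 0, "wy": 0, "wz": 0, "claw": 0}, {"x": 0, "y": 0, "z": 0, "wx": 0, "wy": 0, "wz": 0, "claw": 0}]'

```text
time_s: 66.47
position: [0.61, -0.0544, 0.0716]
eef_rot: [-0.268, 1.57, -0.344]
force: [0.6, -0.2, 0.7]
grip_width: -0.0
```

Emit:
play_rows --deltas '[{"x": 0.001, "y": 0.003, "z": -0.01, "wx": 0, "wy": 0, "wz": 0, "claw": 0}, {"x": 0, "y": 0, "z": -0.008, "wx": 0, "wy": 0, "wz": 0, "claw": 0}, {"x": 0, "y": 0, "z": -0.008, "wx": 0, "wy": 0, "wz": 0, "claw": 0}, {"x": 0, "y": 0, "z": -0.008, "wx": 0, "wy": 0, "wz": 0, "claw": 0}, {"x": 0, "y": 0, "z": -0.006, "wx": 0, "wy": 0, "wz": 0, "claw": 0}, {"x": 0, "y": 0, "z": -0.004, "wx": 0, "wy": 0, "wz": 0, "claw": 0}, {"x": 0, "y": 0, "z": -0.003, "wx": 0, "wy": 0, "wz": 0, "claw": 0}, {"x": 0, "y": 0, "z": 0, "wx": 0, "wy": 0, "wz": 0, "claw": 0}]'

```text
time_s: 67.13
position: [0.6116, -0.0512, 0.025]
eef_rot: [-0.402, 1.569, -0.476]
force: [-7.4, -3.9, 22.6]
grip_width: 0.0002
```

Emit:
play_rows --deltas '[{"x": 0, "y": 0, "z": -0.0007, "wx": 0, "wy": 0, "wz": 0, "claw": 0}, {"x": 0, "y": 0, "z": 0, "wx": 0, "wy": 0, "wz": 0, "claw": 0}]'

```text
time_s: 67.3
position: [0.6117, -0.0512, 0.0248]
eef_rot: [-0.336, 1.569, -0.411]
force: [-8.9, -3.9, 29.8]
grip_width: 0.0002
```

Emit:
play_rows --deltas '[{"x": 0, "y": 0, "z": 0.01, "wx": 0, "wy": 0, "wz": 0, "claw": 0}, {"x": 0, "y": 0, "z": 0.015, "wx": 0, "wy": 0, "wz": 0, "claw": 0}, {"x": 0, "y": 0, "z": 0.02, "wx": 0, "wy": 0, "wz": 0, "claw": 0}, {"x": 0, "y": 0.03, "z": 0.03, "wx": 0, "wy": 0, "wz": 0, "claw": 0}, {"x": 0, "y": 0.03, "z": 0.03, "wx": 0, "wy": 0, "wz": 0, "claw": 0}, {"x": 0, "y": 0, "z": 0, "wx": 0, "wy": 0, "wz": 0, "claw": 0}]'

```text
time_s: 67.8
position: [0.6126, 0.012, 0.1323]
eef_rot: [0.225, 1.564, 0.152]
force: [0.4, 1.8, 0.1]
grip_width: 0.0001
```

Run:
```python
from dish import *
s=manip.state();print(s["position"])
c=cap("wrist");save(c,"w14.png",3,(205,110,305,250))
```

```text
[0.61260086 0.01204249 0.13226944]
```

View pics/w14.png

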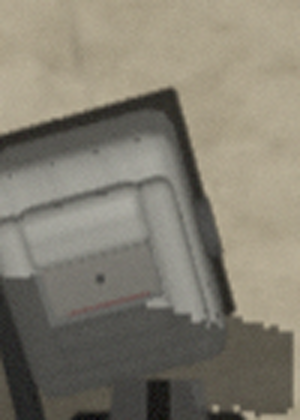

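The window now shows one black pip at crop (100,278). Two more presses.

Emit:
play_rows --deltas '[{"x": 0, "y": -0.031, "z": 0, "wx": 0, "wy": 0, "wz": 0, "claw": 0}, {"x": -0.001, "y": -0.032, "z": -0.01, "wx": 0, "wy": 0, "wz": 0, "claw": 0}, {"x": 0, "y": 0, "z": -0.03, "wx": 0, "wy": 0, "wz": 0, "claw": 0}, {"x": 0, "y": 0, "z": -0.02, "wx": 0, "wy": 0, "wz": 0, "claw": 0}, {"x": 0, "y": 0, "z": 0, "wx": 0, "wy": 0, "wz": 0, "claw": 0}, {"x": 0, "y": 0, "z": 0, "wx": 0, "wy": 0, "wz": 0, "claw": 0}]'

```text
time_s: 68.35
position: [0.6091, -0.055, 0.0653]
eef_rot: [2.97, 1.567, 2.895]
force: [-0.0, 0.2, 0.9]
grip_width: 0.0001
```

Emit:
play_rows --deltas '[{"x": 0.0018, "y": 0.0035, "z": -0.005, "wx": 0, "wy": 0, "wz": 0, "claw": 0}, {"x": 0, "y": 0, "z": -0.008, "wx": 0, "wy": 0, "wz": 0, "claw": 0}, {"x": 0, "y": 0, "z": -0.008, "wx": 0, "wy": 0, "wz": 0, "claw": 0}, {"x": 0, "y": 0, "z": -0.008, "wx": 0, "wy": 0, "wz": 0, "claw": 0}, {"x": 0, "y": 0, "z": -0.006, "wx": 0, "wy": 0, "wz": 0, "claw": 0}, {"x": 0, "y": 0, "z": -0.004, "wx": 0, "wy": 0, "wz": 0, "claw": 0}, {"x": 0, "y": 0, "z": 0, "wx": 0, "wy": 0, "wz": 0, "claw": 0}, {"x": 0, "y": 0, "z": 0, "wx": 0, "wy": 0, "wz": 0, "claw": 0}]'

```text
time_s: 69.02
position: [0.6118, -0.0514, 0.0277]
eef_rot: [-2.956, 1.571, -3.032]
force: [0.3, -3.2, 5.0]
grip_width: 0.0004
```

Emit:
play_rows --deltas '[{"x": 0, "y": 0, "z": -0.002, "wx": 0, "wy": 0, "wz": 0, "claw": 0}, {"x": 0, "y": 0, "z": -0.0016, "wx": 0, "wy": 0, "wz": 0, "claw": 0}, {"x": 0, "y": 0, "z": 0, "wx": 0, "wy": 0, "wz": 0, "claw": 0}]'

```text
time_s: 69.27
position: [0.612, -0.0515, 0.0251]
eef_rot: [-0.265, 1.57, -0.34]
force: [-4.7, -1.5, 12.9]
grip_width: -0.0004
```

Emit:
play_rows --deltas '[{"x": 0, "y": 0, "z": -0.001, "wx": 0, "wy": 0, "wz": 0, "claw": 0}, {"x": 0, "y": 0, "z": 0, "wx": 0, "wy": 0, "wz": 0, "claw": 0}]'

```text
time_s: 69.43
position: [0.6122, -0.0515, 0.0249]
eef_rot: [-0.238, 1.569, -0.313]
force: [-7.5, -1.1, 22.9]
grip_width: 0.0003
```

Emit:
play_rows --deltas '[{"x": 0, "y": 0, "z": 0.01, "wx": 0, "wy": 0, "wz": 0, "claw": 0}, {"x": 0, "y": 0, "z": 0.01, "wx": 0, "wy": 0, "wz": 0, "claw": 0}, {"x": 0, "y": 0, "z": 0.01, "wx": 0, "wy": 0, "wz": 0, "claw": 0}, {"x": 0, "y": 0, "z": 0.01, "wx": 0, "wy": 0, "wz": 0, "claw": 0}, {"x": 0, "y": 0, "z": 0, "wx": 0, "wy": 0, "wz": 0, "claw": 0}, {"x": 0, "y": 0, "z": 0, "wx": 0, "wy": 0, "wz": 0, "claw": 0}]'

```text
time_s: 69.93
position: [0.612, -0.0514, 0.0636]
eef_rot: [-0.111, 1.57, -0.186]
force: [-0.4, -1.0, -0.4]
grip_width: -0.0001
```

Emit:
play_rows --deltas '[{"x": 0, "y": 0, "z": -0.008, "wx": 0, "wy": 0, "wz": 0, "claw": 0}, {"x": 0, "y": 0, "z": -0.008, "wx": 0, "wy": 0, "wz": 0, "claw": 0}, {"x": 0, "y": 0, "z": -0.008, "wx": 0, "wy": 0, "wz": 0, "claw": 0}, {"x": 0, "y": 0, "z": -0.006, "wx": 0, "wy": 0, "wz": 0, "claw": 0}, {"x": 0, "y": 0, "z": -0.004, "wx": 0, "wy": 0, "wz": 0, "claw": 0}, {"x": 0, "y": 0, "z": -0.003, "wx": 0, "wy": 0, "wz": 0, "claw": 0}, {"x": 0, "y": 0, "z": -0.001, "wx": 0, "wy": 0, "wz": 0, "claw": 0}, {"x": 0, "y": 0, "z": 0, "wx": 0, "wy": 0, "wz": 0, "claw": 0}]'

```text
time_s: 70.6
position: [0.6117, -0.0517, 0.0252]
eef_rot: [-2.136, 1.57, -2.212]
force: [-3.8, -4.2, 8.5]
grip_width: 0.0002
```

Emit:
play_rows --deltas '[{"x": 0, "y": 0, "z": -0.001, "wx": 0, "wy": 0, "wz": 0, "claw": 0}, {"x": 0, "y": 0, "z": -0.0005, "wx": 0, "wy": 0, "wz": 0, "claw": 0}, {"x": 0, "y": 0, "z": 0, "wx": 0, "wy": 0, "wz": 0, "claw": 0}]'

```text
time_s: 70.85
position: [0.6119, -0.0517, 0.0249]
eef_rot: [-0.773, 1.57, -0.848]
force: [-7.4, -4.3, 22.3]
grip_width: -0.0004
```

Emit:
play_rows --deltas '[{"x": 0, "y": 0, "z": 0.01, "wx": 0, "wy": 0, "wz": 0, "claw": 0}, {"x": 0, "y": 0, "z": 0.015, "wx": 0, "wy": 0, "wz": 0, "claw": 0}, {"x": 0, "y": 0, "z": 0.02, "wx": 0, "wy": 0, "wz": 0, "claw": 0}, {"x": 0, "y": 0.03, "z": 0.035, "wx": 0, "wy": 0, "wz": 0, "claw": 0}, {"x": 0, "y": 0.03, "z": 0.035, "wx": 0, "wy": 0, "wz": 0, "claw": 0}, {"x": 0, "y": 0.02, "z": 0.03, "wx": 0, "wy": 0, "wz": 0, "claw": 0}, {"x": 0, "y": 0, "z": 0, "wx": 0, "wy": 0, "wz": 0, "claw": 0}]'

```text
time_s: 71.43
position: [0.6134, 0.0262, 0.168]
eef_rot: [0.181, 1.563, 0.109]
force: [1.2, 0.4, 1.0]
grip_width: 0.0003
```

Run:
```python
from dish import *
s=manip.state();print(s["position"])
c=cap("wrist");save(c,"w15.png",3,(180,110,320,280))
for n in("scene","side"): fit(cap(n),.012,.03,(.38,.50,-.39,-.165),n)
```

```text
[0.61338373 0.02623404 0.16798392]
scene centre 0.4341 -0.2018 r 0.0285 mean [ 0.4337 -0.2034] z50/95 [0.0172 0.0198] 297
scene centre 0.4431 -0.2691 r 0.0284 mean [ 0.4431 -0.2706] z50/95 [0.017  0.0194] 334
scene centre 0.4518 -0.3300 r 0.0279 mean [ 0.4513 -0.3301] z50/95 [0.017  0.0195] 355
side centre 0.4476 -0.2976 r 0.0593 mean [ 0.4435 -0.2942] z50/95 [0.0151 0.0175] 214
```

View pics/w15.png

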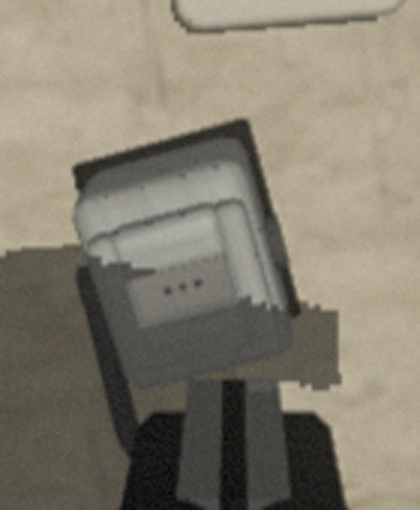

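Three pips at crop (183,288). One last overview before handing in.

Run:
```python
from h import *
save(cap("scene"),"s2.png",3,(190,170,360,360))
```

```text
(no output)
```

View pics/s2.png

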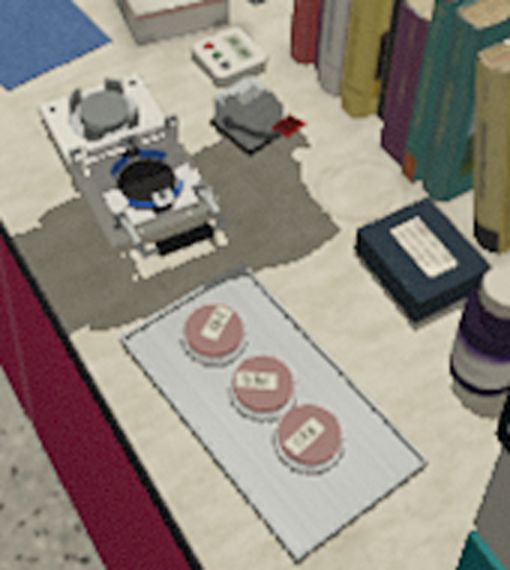

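All three dishes lie label-up (lid-down) in the tray at crop (213,332), (262,385) and (310,438). The plate is on its loading side with both nests empty, and the bystanders are in place. Hand in.

```bash
python3 -c "
from rig import manip
print(manip.finish_job())"
```

```text
the job is handed in; nothing more can be done
None
```

The job is handed in: all three dishes were turned in the inverter, one after another, and each was laid lid-down in the steel tray before the next. I pressed the tally lever fully three times and left the swing plate back on its loading side. The robot clock read about 71 s of the 210 s allowed.

**Last checks**
- **Dishes:** all three show their labels upward. From the wrist camera their tops measured about 19 mm above the worktop, which fits lying flat on the 3 mm tray floor.
- **Counter:** its window shows three pips.
- **Inverter:** both nests are empty and the plate is down on the loading side.
- **Bystanders:** the violet bottle, timer and slide box looked in place by eye; I did not measure them.

**What did not go as planned**
- **Knocked dish:** while I was turning the third dish, the first one was knocked about 22 mm along the tray. It now touches, or nearly touches, the second, which moved about 7 mm. Both still lie flat inside the tray, so I left them.
- **Plate speed at the start:** bringing the empty plate down to its loading side the first time gave a brief 48 N reading at the stop. I slowed every later swing near its end, and the readings at the stops then stayed below about 20 N.
- **Side camera:** its last depth fit could not separate the dishes, so the final positions rest on the scene and wrist cameras.

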